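Set and lock the arms of the cup-drying stands

TASK

On every cup-drying stand on the drainboard, turn the blue collar until its set screw faces the flat on top of the shaft (cup arm level), and only then tighten the screw clockwise with the red T-key until it seats and will turn no further. When all are locked, hang the key back in its green holder, leave the stands standing, and do not disturb the other kitchen things.

Things in the scene. Friction and masses are not known exactly. Their poses are not given: they have to be found in the camera images.
- stand1: Loose cup-drying stand, 3 kg, grey base 130 (x) by 135 (y, -85 to +50) by 18 mm. Origin: underside, below the collar's middle; z up. Post at y -79 to -65, 108 tall, holds an 18 mm shaft along y (-78 to +32), axis 88 mm up, its pale flat on top. 2 or 3 stands present (absent: None); one may be knocked aside.
- collar1 (a joint): Angle of stand1's blue collar, rad: 0 = boss, with set screw, straight up at the flat; + leans it to the stand's +x; -1.1 to 1.1. Drag 0.15 N m, stays put. Collar 44 mm across; boss 36 mm square, top 48 mm from the axis, faces across y flat from 16 to 48 mm out (pinch here). Thin cup arm at 90 deg, to 88 mm out along +x.
- screw1 (a joint): Turn of collar1's brass set screw, rad, growing clockwise seen from its head. Starts loose at 0.5 to 0.9, even drag 0.15 N m, stops dead where it seats on the flat, between 1.4 and 1.8, different for each screw: to be felt (0.5 N m on the key is plenty). Flush in the boss: only the key reaches it.
- socket1 (a point): Centre of the mouth of set screw 1's oblong socket, 21 (its x) by 11 mm (its y), 18 mm deep; mouth 47 mm from the shaft axis; z points out of the screw.
- stand2: Loose cup-drying stand, 3 kg, grey base 130 (x) by 135 (y, -85 to +50) by 18 mm. Origin: underside, below the collar's middle; z up. Post at y -79 to -65, 108 tall, holds an 18 mm shaft along y (-78 to +32), axis 88 mm up, its pale flat on top. 2 or 3 stands present (absent: None); one may be knocked aside.
- collar2 (a joint): Angle of stand2's blue collar, rad: 0 = boss, with set screw, straight up at the flat; + leans it to the stand's +x; -1.1 to 1.1. Drag 0.15 N m, stays put. Collar 44 mm across; boss 36 mm square, top 48 mm from the axis, faces across y flat from 16 to 48 mm out (pinch here). Thin cup arm at 90 deg, to 88 mm out along +x.
- screw2 (a joint): Turn of collar2's brass set screw, rad, growing clockwise seen from its head. Starts loose at 0.5 to 0.9, even drag 0.15 N m, stops dead where it seats on the flat, between 1.4 and 1.8, different for each screw: to be felt (0.5 N m on the key is plenty). Flush in the boss: only the key reaches it.
- socket2 (a point): Centre of the mouth of set screw 2's oblong socket, 21 (its x) by 11 mm (its y), 18 mm deep; mouth 47 mm from the shaft axis; z points out of the screw.
- stand3: Loose cup-drying stand, 3 kg, grey base 130 (x) by 135 (y, -85 to +50) by 18 mm. Origin: underside, below the collar's middle; z up. Post at y -79 to -65, 108 tall, holds an 18 mm shaft along y (-78 to +32), axis 88 mm up, its pale flat on top. 2 or 3 stands present (absent: None); one may be knocked aside.
- collar3 (a joint): Angle of stand3's blue collar, rad: 0 = boss, with set screw, straight up at the flat; + leans it to the stand's +x; -1.1 to 1.1. Drag 0.15 N m, stays put. Collar 44 mm across; boss 36 mm square, top 48 mm from the axis, faces across y flat from 16 to 48 mm out (pinch here). Thin cup arm at 90 deg, to 88 mm out along +x.
- screw3 (a joint): Turn of collar3's brass set screw, rad, growing clockwise seen from its head. Starts loose at 0.5 to 0.9, even drag 0.15 N m, stops dead where it seats on the flat, between 1.4 and 1.8, different for each screw: to be felt (0.5 N m on the key is plenty). Flush in the boss: only the key reaches it.
- socket3 (a point): Centre of the mouth of set screw 3's oblong socket, 21 (its x) by 11 mm (its y), 18 mm deep; mouth 47 mm from the shaft axis; z points out of the screw.
- key: T-key: red bar 100 (x) by 18 (y) by 36 mm tall on a 16 mm shank; oblong tip 18 (x) by 8 mm (y), 6 to 18 mm up, tapered nose below. Origin: end of the nose; z up the shank; bar from z = 76 to 112 mm. 150 g. Enters a socket about 17 mm, about 0.17 rad play either way. Starts hanging upright in the holder.
- holder: Green square holder, fixed, 64 x 64 mm, opening 42 x 42 mm, 84 mm tall; origin: centre of its underside, z up. The key hangs in it by its bar laid across the rim, nose 8 mm above the holder's underside; the bar may lie at any yaw.
- jug: Blue plastic jug with a white lid and vent button, 104 mm across, 185 mm tall, loose; origin: centre of its underside. Leave alone.
- mug: Blue mug, 80 mm across, 90 mm tall, loose; origin: centre of its underside. Leave alone.
- soap: Green bottle, 60 mm across, 150 mm tall, loose; origin: centre of its underside. Leave alone.
- sponge: Yellow and green sponge block, 70 x 110 x 30 mm, loose; origin: centre of its underside. Leave alone.
Things that resemble listed ones, but are neither listed nor needed, are in the scene too. Of the things that look like the key, the larger one is meant.

How it is judged:
By the outcome, as a careful person would: the job done as asked, in the order asked, and still so for the second after the job is handed in, with the robot touching nothing.
Of stand1, stand2, stand3 only 2 to 3 are there at a start; the rules pass over those that are not, and their reading is None.
At some moment in a run one of stand1, stand2, stand3 may be knocked a few centimetres aside while the robot is not near it.
It also fails if it takes over 210 s, if anything falls off the work surface, if the arm or the gripper's body presses on something with over 40 N, if the wrist force passes 120 N, or if a joint passes its speed limit or range.

ROBOT

A 7-joint arm with a two-finger parallel gripper is mounted at the origin on the work surface. World frame = base frame: x ahead of the robot, y to its left, z up, the work surface at z = 0. Lengths are in m, angles in degrees, forces in N, time in s.
With the tool pointing down it reaches from about 0.425 to 0.875 m from the base axis. Payload 4.7 kg.
Tool frame: the origin (TCP) lies midway between the tips of the shut fingers; the grasp point (between the pads) lies env.grip_point_offset behind it (env.grip_point_offset is the distance from the TCP to the grasp point, in m); x points along the fingers, y is the direction in which the jaws open and shut, and the axes are right-handed (so a half turn about x gives the same grasp; the last joint's range is limited). The gripper opens to 87 mm and grips with 3 to 60 N. Pads are 19 mm wide; open, the fingers measure 117 mm over their backs; the gripper's body (75 mm by 190 mm) begins 51 mm behind the grasp point.
Start: joints at [74.376, 18.392, -4.016, 83.108, 1.295, 78.541, -3.26], TCP at [0.184, -0.623, 0.223] pointing down, gripper open.
Joint ranges: [-163.93, 163.93], [-17.29, 119.83], [-79.2, 71.16], [3.27, 140.29], [-89.18, 269.18], [5.43, 117.66], [-154.24, 154.24]. Speed limits (degrees/s): [147.25, 147.25, 180, 180, 180, 180, 180].

INTERFACE

Orientations are given as [roll, pitch, yaw] about the fixed x, y, z axes, in that order (R = Rz(yaw) Ry(pitch) Rx(roll)).
In Python, from cell import readout, read_camera, camera_params, sign_off, spot_in, pinpoint, env gives the robot as it stands.
- The arm moves only by the shell command python3 -m pendant 'ROWS' [OPENING] [FORCE]. ROWS is a JSON object of lists of equal length, an entry for each row: "xyz": the shift along the world's x, y, z in m, a list of three; "turn": the turn about the world's z in rad. A call has 1 to 10 rows; each row shifts and turns the pose as measured when the row begins; what a row does not reach is not made up. A row lasts 1/8 s, in which the tool goes at most 62.5 mm and 10.7 degrees, less where a joint would pass 70% of its speed; a pose out of reach is approached as far as the arm can. A call is refused whole if a number of a shift passes 0.0625 or a number of a turn 0.188, either way. A call with a gripper value outside its range is refused whole. OPENING is the opening, from 0 (shut) to 1 (fully open), set as the call begins (- or left out, the last holds). The fingers move at their own pace and stop on an object; FORCE is the grip in N (left out, the last holds). Time passes only in rows, so rows that do not move let the fingers close. It gives the time, the measured TCP pose, the force and the opening at its end, in the units of the state.
- readout.get_obs(): the state, without advancing time (a new reading comes with each control period).
- read_camera(name): name is "scene" or "side" or "wrist"; returns the picture (400x640x3 uint8, red, green, blue); there is no depth.
- camera_params(name): a dict with "fx", "fy", "cx", "cy" (pixels), "rvec" (rotation vector, rad) and "tvec" (3), from world to camera coordinates, as OpenCV has them; the wrist camera has in their place "hand_eye" (4x4, takes a point from camera to tool coordinates, whose origin is the TCP and whose axes are the tool frame's). Camera axes: x right, y down, z forward; pixel columns grow to the right and rows downward; lengths in m; the calibration is good to about 2 mm. The wrist camera is an equidistant fisheye: a pixel r from the principal point sees the ray r / f radians off the axis. A picture is of the moment at which its call begins: read the wrist's pose just before it. camera_params takes no time and is no camera call.
- sign_off(): hands the job in, once; it reports no verdict.
Trained networks look in the newest picture that a camera, given by its name, has taken for a name from the list of things; names that differ only in an ending like _2 or _b are one class to them, and where a whole thing is asked for, a point or a joint stands for the part that bears it (a point fixed in the world has none). Each returns a list of dicts, best first, with "score" (0 to 1); they miss things now and then, are a little off and sometimes report something else, mostly with a low value. They report only what shows in the picture. A call takes as long as a camera call. They do not tell look-alikes from the thing itself.
- spot_in(camera, name): "at" ([x, y, z] in m, in the coordinates of the camera as it stood for that picture, good to about 4 mm: the middle of the surface that is visible of it).
- pinpoint(camera, name): "at" ([x, y, z] in m, in the coordinates of the camera as it stood for that picture, good to about 4 mm: a listed point, or the origin of a listed thing).
The state is a dict: "time_s": time; "qpos": joint angles; "joint_velocities": joint speeds; "effort": joint torques, N m; "tool_pos": TCP position; "tool_rot": TCP orientation; "force": force on the tool from outside, world axes, zero at the start; "wrist_torque": the same for the moment, N m; "grip_width": finger opening in m.
Only numpy, scipy, OpenCV 4.12 (cv2) and the standard library are available. Lean on these libraries where they do the work, as an engineer would, in place of code of your own. Each camera call takes 0.05 s, during which the arm holds its last target.

## Working session

There is one attempt and no reset: what is moved stays moved. The work goes in short steps, Python scripts to look and compute and a shell command to move; the robot and the scene stay as the last step left them, time stands still between calls to the robot, and variables do not carry over. Pictures are saved under pics/ and viewed, and the job is handed in when it is done.

```bash
ls; mkdir -p pics
cat > h.py <<'E'
import numpy as np, cv2
from scipy.spatial.transform import Rotation as R
from cell import readout, read_camera, camera_params, sign_off, spot_in, pinpoint, env
def T_wc(name):
    "camera->world"
    p=camera_params(name); T=np.eye(4)
    if name=='wrist':
        o=readout.get_obs(); Tt=np.eye(4); Tt[:3,:3]=R.from_euler('xyz',o['tool_rot'],degrees=True).as_matrix(); Tt[:3,3]=o['tool_pos']
        return Tt@np.array(p['hand_eye'])
    Rm=cv2.Rodrigues(np.array(p['rvec'],float))[0]
    T[:3,:3]=Rm.T; T[:3,3]=-Rm.T@np.array(p['tvec'],float).ravel(); return T
def snap(name,fn=None):
    T=T_wc(name); im=read_camera(name)
    if fn: cv2.imwrite('pics/'+fn,im[:,:,::-1])
    return T,im
def w(T,p): return (T@np.r_[p,1])[:3]
E
python3 - <<'E'
from h import *
o=readout.get_obs(); print(o, env.grip_point_offset)
for c in ['scene','side','wrist']:
    T,im=snap(c,c+'0.png'); print(c,camera_params(c)); print(T.round(3))
    for n in ['stand1','socket1','key','holder','jug','mug','soap','sponge']:
        for f in (pinpoint,):
            print(n,[(w(T,d['at']).round(3).tolist(),round(d['score'],2)) for d in f(c,n)])
E
```

```text
pics
{'time_s': 0.0, 'qpos': array([74.37485935, 18.43822547, -4.01564201, 83.17656146,  1.29607828,
       78.53915036, -3.26002059]), 'joint_velocities': array([ 0.0196474 ,  0.09487595, -0.00281372, -0.07271887,  0.00433604,
        0.00888579,  0.01196323]), 'effort': array([-7.59193881e-04, -4.91289139e+01, -4.04056907e-01, -3.12527740e+01,
       -6.39858632e-02,  4.37482435e-02,  1.63453824e-04]), 'tool_pos': array([ 0.18366938, -0.62293002,  0.22145644]), 'tool_rot': array([-86.42418777,  89.89115489, 110.01103877]), 'force': array([ 0.01281345, -0.18481301, -0.32615741]), 'wrist_torque': array([ 0.05360468, -0.03630997,  0.00169733]), 'grip_width': 0.08699115315936805} 0.0187
scene {'fx': 443.78271683921133, 'fy': 443.78271683921133, 'cx': 320.48516774064126, 'cy': 199.96995621036035, 'rvec': array([ 1.7817757 ,  1.96773969, -0.60922014]), 'tvec': array([-0.017661  , -0.32991083,  1.79775085])}
[[-0.095  0.814 -0.573  1.298]
 [ 0.995  0.085 -0.044  0.124]
 [ 0.013 -0.575 -0.818  1.281]
 [ 0.     0.     0.     1.   ]]
stand1 [([0.524, -0.295, 0.012], 0.97), ([0.645, 0.009, 0.
[... 1129 characters left out ...]
]
sponge [([0.365, -0.323, 0.009], 0.86)]
wrist {'fx': 309.70691628693146, 'fy': 309.70691628693146, 'cx': 313.22156155709433, 'cy': 194.9894433879046, 'hand_eye': array([[-2.62033912e-04, -2.59825061e-01,  9.65655668e-01,
        -1.62494133e-01],
       [ 9.99999883e-01, -4.60715402e-04,  1.47390502e-04,
        -5.12451393e-04],
       [ 4.06596693e-04,  9.65655594e-01,  2.59825151e-01,
        -7.19744231e-02],
       [ 0.00000000e+00,  0.00000000e+00,  0.00000000e+00,
         1.00000000e+00]])}
[[ 0.282 -0.926 -0.249  0.253]
 [-0.959 -0.273 -0.074 -0.603]
 [ 0.     0.26  -0.966  0.385]
 [ 0.     0.     0.     1.   ]]
stand1 []
socket1 []
key []
holder []
jug []
mug []
soap []
sponge []
```

View pics/scene0.png

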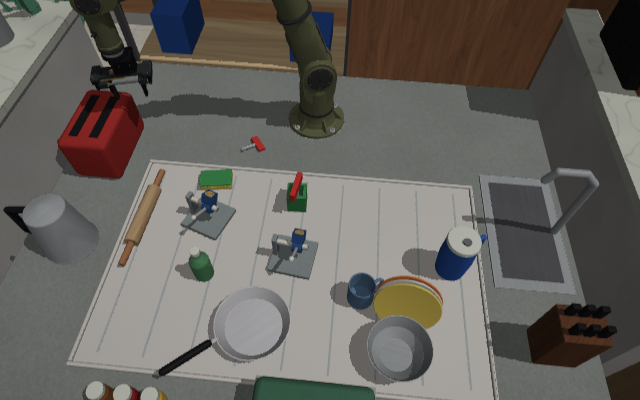

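View pics/side0.png

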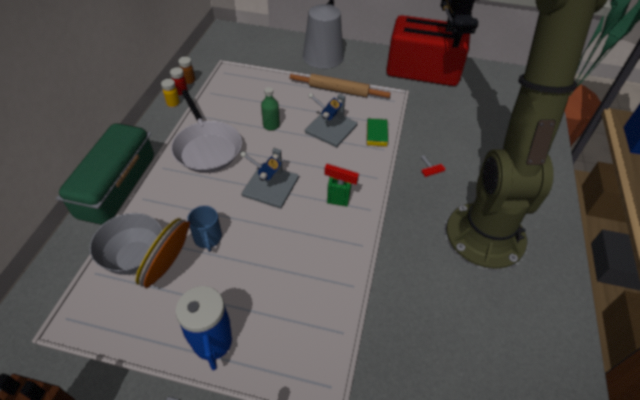

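Two stands show, at scene (208,213) and (292,256). There are two red key-like things: one upright in the green holder at scene (297,187), and one lying on the counter at (255,145). The holder one is larger and hanging, so it fits. I'll confirm this in a crop.

Run:
```python
import cv2,numpy as np
a=cv2.imread('pics/scene0.png')[125:285,170:330]; b=cv2.imread('pics/side0.png')[80:220,235:455]
cv2.imwrite('pics/c0.png',np.hstack([cv2.resize(a,(400,400),interpolation=2),cv2.resize(b,(400,255),interpolation=2) if 0 else cv2.copyMakeBorder(cv2.resize(b,(400,255),interpolation=2),0,145,0,0,0)]))
```

```text
(no output)
```

View pics/c0.png

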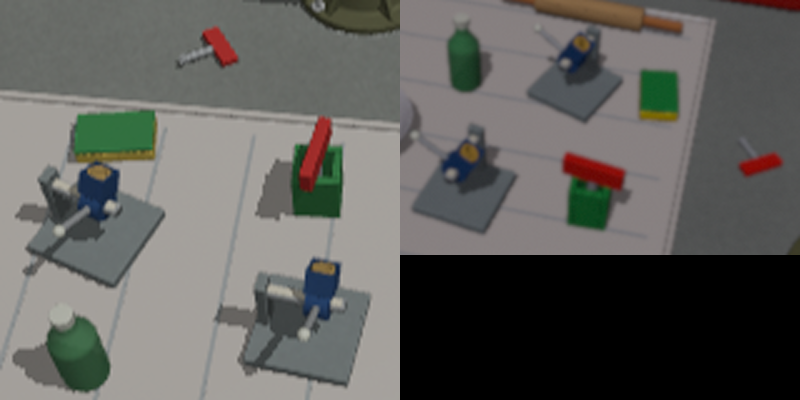

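The crop confirms it: the larger red T-key hangs in the green holder, and the small one on the counter is a decoy. I'll move up and over stand A at about (0.52,-0.30).

```bash
python3 -m pendant '{"xyz":[[0,0,0.06],[0.03,0.03,0.04],[0.055,0.055,0],[0.055,0.055,0],[0.055,0.055,0],[0.055,0.055,0],[0.055,0.055,0]],"turn":[0,0,0,0,0,0,0]}' 1 20
```

```text
time_s: 2.22
tool_pos: [0.4349, -0.3681, 0.3236]
tool_rot: [81.4, 89.9, -83.0]
force: [0.6, -0.9, -0.0]
grip_width: 0.0869
```

```bash
python3 -m pendant '{"xyz":[[0.05,0.04,0],[0.05,0.04,0],[0,0,0]],"turn":[0,0,0]}'
cat > look.py <<'E'
from h import *
import sys
def run(fn,names=('stand1','socket1')):
    T,im=snap('wrist',fn)
    for n in names:
        print(n,[(w(T,d['at']).round(4).tolist(),round(d['score'],2)) for d in pinpoint('wrist',n)])
    o=readout.get_obs(); print(o['time_s'],o['tool_pos'].round(4),'jaw',np.degrees(np.arctan2(T[1,0],T[0,0])).round(2))
run(sys.argv[1],sys.argv[2:] or ('stand1','socket1'))
E
python3 look.py w1.png
```

```text
time_s: 2.6
tool_pos: [0.5359, -0.2831, 0.3243]
tool_rot: [153.5, 89.8, -10.3]
force: [-0.6, -1.1, 0.4]
grip_width: 0.0873
stand1 [([0.6399, 0.0117, 0.0086], 0.78), ([0.5271, -0.2952, 0.0068], 0.69)]
socket1 [([0.6215, 0.0069, 0.1362], 0.79), ([0.5078, -0.2826, 0.1382], 0.74)]
2.75 [ 0.5314 -0.2903  0.3245] jaw -73.81
```

View pics/w1.png

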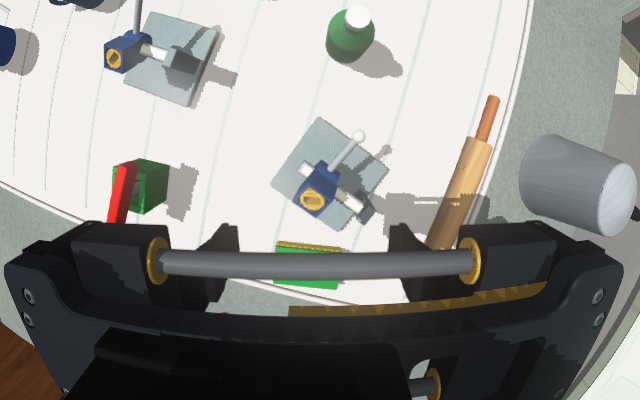

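```bash
cat > crop.py <<'E'
import cv2,sys
f,o,x0,y0,x1,y1,s=sys.argv[1:]; x0,y0,x1,y1=map(int,(x0,y0,x1,y1)); s=int(s)
a=cv2.imread('pics/'+f)[y0:y1,x0:x1]; a=cv2.resize(a,None,fx=s,fy=s,interpolation=cv2.INTER_CUBIC)
for x in range(x0-x0%20+20,x1,20): cv2.putText(a,str(x),((x-x0)*s,10),0,.35,(0,0,255)); cv2.line(a,((x-x0)*s,12),((x-x0)*s,18),(0,0,255))
for y in range(y0-y0%20+20,y1,20): cv2.putText(a,str(y),(0,(y-y0)*s+4),0,.35,(0,0,255)); cv2.line(a,(24,(y-y0)*s),(30,(y-y0)*s),(0,0,255))
cv2.imwrite('pics/'+o,a)
E
python3 crop.py w1.png w1c.png 260 105 400 245 4;python3 crop.py w1.png w1d.png 90 0 230 120 4
```

```text
(no output)
```

View pics/w1c.png

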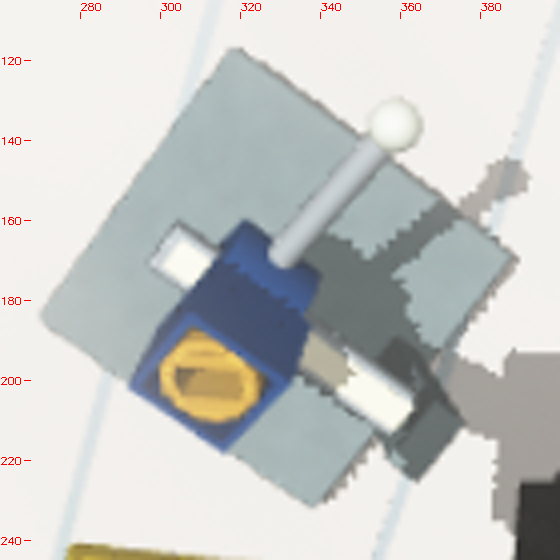

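View pics/w1d.png

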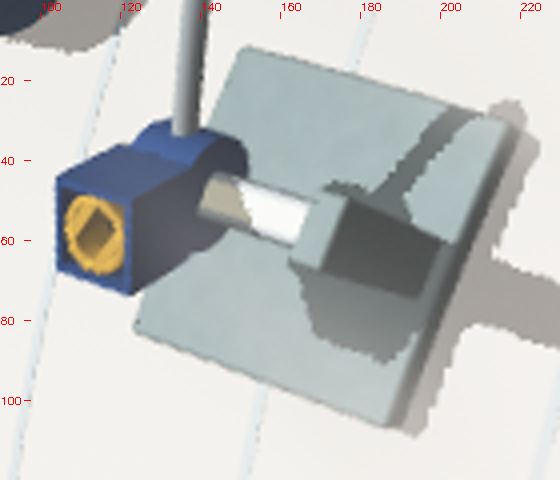

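```bash
cat > fit.py <<'E'
from h import *
from scipy.optimize import least_squares
P=camera_params('wrist')
def proj(T,pw):
    pc=(np.linalg.inv(T)@np.c_[pw,np.ones(len(pw))].T)[:3].T
    th=np.arctan2(np.hypot(pc[:,0],pc[:,1]),pc[:,2]); ph=np.arctan2(pc[:,1],pc[:,0])
    return np.c_[P['cx']+P['fx']*th*np.cos(ph),P['cy']+P['fy']*th*np.sin(ph)]
def ray(T,uv):
    d=(np.array(uv,float)-[P['cx'],P['cy']])/P['fx']; th=np.hypot(*d)
    return T[:3,3],T[:3,:3]@np.r_[d/th*np.sin(th),np.cos(th)]
def atz(T,uv,z):
    o,d=ray(T,uv); return o+d*(z-o[2])/d[2]
def pts(p):
    x,y,yaw,a=p
    base=np.array([[.065,.05,.018],[.065,-.085,.018],[-.065,.05,.018],[-.065,-.085,.018]])
    b=np.array([[.018,.018,.048],[.018,-.018,.048],[-.018,.018,.048],[-.018,-.018,.048]])
    ca,sa=np.cos(a),np.sin(a)
    b=np.c_[b[:,0]*ca+b[:,2]*sa,b[:,1],-b[:,0]*sa+b[:,2]*ca+.088]
    q=np.r_[base,b]
    c,s=np.cos(yaw),np.sin(yaw)
    return np.c_[x+c*q[:,0]-s*q[:,1],y+s*q[:,0]+c*q[:,1],q[:,2]]
def fit(T,uv,p0):
    uv=np.array(uv,float); m=~np.isnan(uv[:,0])
    r=least_squares(lambda p:(proj(T,pts(p))-uv)[m].ravel(),p0,loss='soft_l1')
    e=(proj(T,pts(r.x))-uv)
    print('x,y',r.x[:2].round(4),'yaw',np.degrees(r.x[2]).round(2),'alpha',r.x[3].round(3)); print(e.round(1).tolist())
    return r.x
def Tfix(pos,rot):
    T=np.eye(4);T[:3,:3]=R.from_euler('xyz',rot,degrees=True).as_matrix();T[:3,3]=pos
    return T@np.array(P['hand_eye'])
E
python3 - <<'E'
from fit import *
T=T_wc('wrist')
fit(T,[(318,117),(389,169),(270,183),(338,231),(308,184),(333,198),(292,201),(316,218)],[.525,-.295,.0,-.5])
fit(T,[(149,12),(216,31),(122,82),(187,107),(102,45),(121,50),(102,67),(122,74)],[.64,.01,.0,-.5])
E
```

```text
x,y [ 0.5208 -0.3052] yaw -20.62 alpha -0.45
[[0.9, -0.8], [-0.9, -0.3], [-0.4, 1.4], [0.2, 0.9], [-0.2, -1.1], [-0.3, 2.6], [0.5, -0.1], [0.2, -0.7]]
x,y [0.6403 0.0036] yaw -8.21 alpha -0.537
[[-0.6, -0.9], [-0.5, -0.3], [-1.1, 0.5], [-2.5, -0.0], [1.3, -0.6], [1.3, 0.3], [1.6, 0.6], [-0.1, 0.2]]
```

```bash
python3 -m pendant '{"xyz":[[-0.005,-0.002,-0.02],[-0.006,-0.002,-0.02],[-0.006,-0.002,-0.02],[-0.006,0,-0.02],[0,0,0],[0,0,0]],"turn":[-0.16,-0.16,-0.16,-0.16,0,0]}'; python3 look.py w2.png;python3 crop.py w2.png w2c.png 220 80 420 280 3
```

```text
time_s: 3.5
tool_pos: [0.5, -0.3084, 0.2446]
tool_rot: [94.6, 89.3, -108.6]
force: [0.4, -0.1, 0.8]
grip_width: 0.0867
stand1 [([0.6402, 0.0103, 0.012], 0.67), ([0.5306, -0.294, 0.0076], 0.61)]
socket1 [([0.5075, -0.285, 0.14], 0.79), ([0.6202, 0.0048, 0.1337], 0.46)]
3.65 [ 0.5006 -0.3077  0.2445] jaw -113.24
```

View pics/w2c.png

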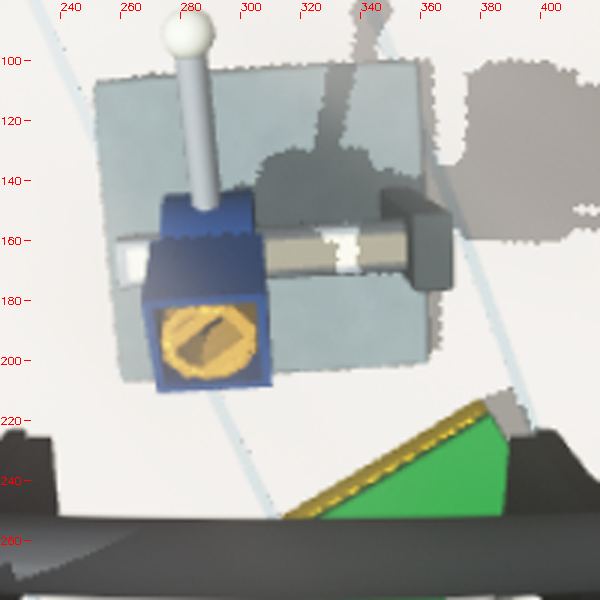

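Run:
```python
from fit import *
T=T_wc('wrist')
p=fit(T,[(251,107),(356,100),(259,207),(359,201),(265,180),(305,178),(269,210),(307,208)],[.525,-.295,-.3,-.5])
print(pts(p)[4:].mean(0))
```

```text
x,y [ 0.528  -0.2917] yaw -20.1 alpha -0.453
[[-1.9, 0.4], [0.8, 0.9], [-1.0, -0.4], [0.8, -0.0], [-0.4, 0.3], [-0.2, -0.0], [1.0, -0.4], [0.2, -0.4]]
[ 0.50828855 -0.28445866  0.1311674 ]
```

```bash
python3 -m pendant '{"xyz":[[0.0126,0.0214,-0.04],[0,0,-0.04],[0,0,0]],"turn":[0.054,0,0]}' 0.78 20; python3 look.py w3.png;python3 crop.py w3.png w3c.png 200 80 440 280 3
```

```text
time_s: 4.03
tool_pos: [0.5157, -0.2864, 0.166]
tool_rot: [120.6, 89.2, -79.3]
force: [0.6, 0.2, -0.3]
grip_width: 0.0696
stand1 [([0.6418, 0.0084, 0.0088], 0.84)]
socket1 [([0.511, -0.2862, 0.1417], 0.97), ([0.6212, 0.0046, 0.1367], 0.75), ([0.7214, -0.2807, 0.005], 0.69)]
4.175 [ 0.5185 -0.2877  0.1705] jaw -109.88
```

View pics/w3c.png

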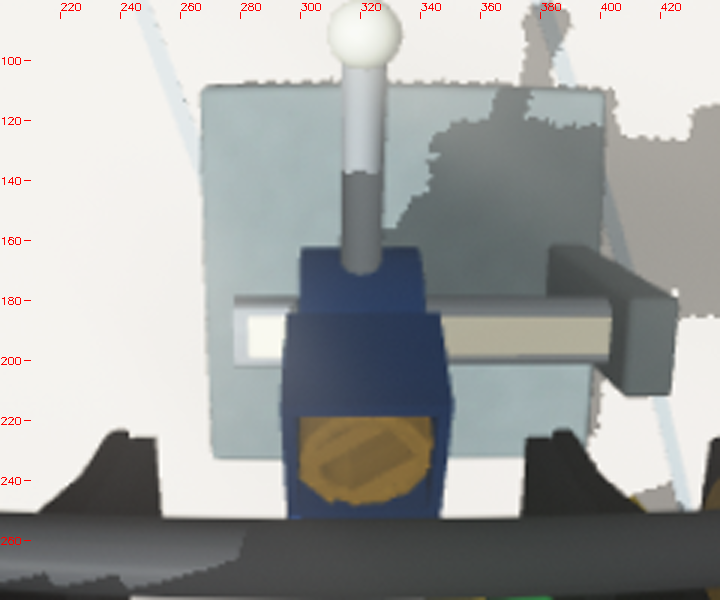

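```bash
python3 -m pendant '{"xyz":[[-0.004,0.001,-0.03],[-0.001,0,-0.03],[0,0,-0.008],[0,0,0]],"turn":[0,0,0,0]}' 0.78 20; python3 look.py w4.png socket1;python3 crop.py w4.png w4c.png 200 80 440 280 3
```

```text
time_s: 4.68
tool_pos: [0.519, -0.2905, 0.1109]
tool_rot: [152.4, 88.0, -47.5]
force: [-0.2, -0.1, 0.1]
grip_width: 0.0682
socket1 [([0.5099, -0.2876, 0.1371], 0.95)]
4.775 [ 0.5193 -0.2906  0.1113] jaw -110.0
```

View pics/w4c.png

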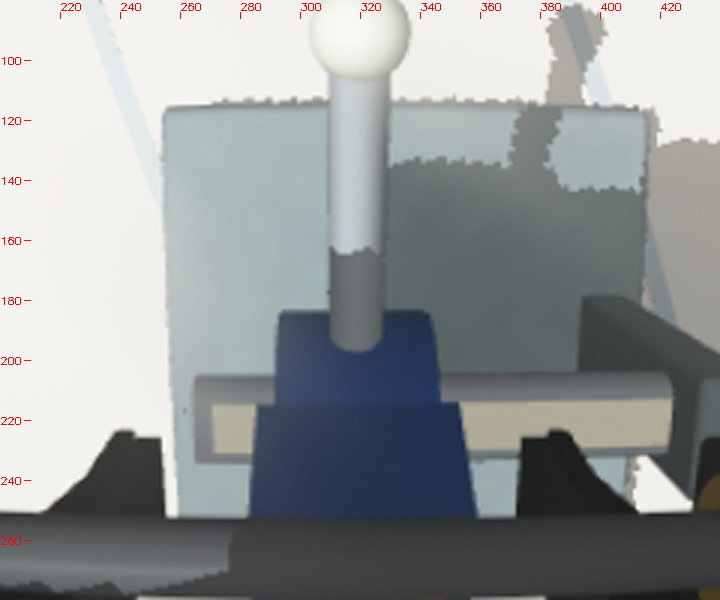

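```bash
python3 -m pendant '{"xyz":[[-0.004,0.002,-0.010],[0,0,0],[0,0,0]],"turn":[0,0,0]}' 0.78 20;python3 -m pendant '{"xyz":[[0,0,0],[0,0,0]],"turn":[0,0]}' ; python3 -c "
from h import *
o=readout.get_obs();print(o['tool_pos'],R.from_euler('xyz',o['tool_rot'],degrees=True).as_matrix().round(3))"
```

```text
time_s: 5.15
tool_pos: [0.5161, -0.2889, 0.1028]
tool_rot: [154.1, 87.8, -45.9]
force: [0.0, -0.8, -0.3]
grip_width: 0.0677
time_s: 5.4
tool_pos: [0.5162, -0.289, 0.103]
tool_rot: [154.2, 87.8, -45.8]
force: [0.2, -0.8, 0.1]
grip_width: 0.068
[ 0.51624958 -0.28897501  0.10296686] [[ 0.027 -0.342 -0.939]
 [-0.028 -0.94   0.341]
 [-0.999  0.017 -0.035]]
```

```bash
python3 -m pendant '{"xyz":[[0,0,0],[0,0,0],[0,0,0],[0,0,0],[0,0,0]],"turn":[0,0,0,0,0]}' 0 20;python3 -m pendant '{"xyz":[[0.004,-0.0014,0.001],[0.004,-0.0014,0.001],[0.004,-0.0014,0],[0.003,-0.0013,0],[0,0,0]],"turn":[0,0,0,0,0]}' ; python3 look.py w5.png socket1;python3 crop.py w5.png w5c.png 200 80 440 280 3
```

```text
time_s: 6.02
tool_pos: [0.5151, -0.2926, 0.1031]
tool_rot: [150.0, 87.6, -50.1]
force: [1.3, 2.1, 0.5]
grip_width: 0.036
time_s: 6.65
tool_pos: [0.5153, -0.2926, 0.1035]
tool_rot: [86.2, 88.8, -114.0]
force: [2.3, -2.5, -2.7]
grip_width: 0.0362
socket1 [([0.5077, -0.2861, 0.1407], 0.68)]
6.75 [ 0.5153 -0.2926  0.1035] jaw -110.21
```

View pics/w5c.png

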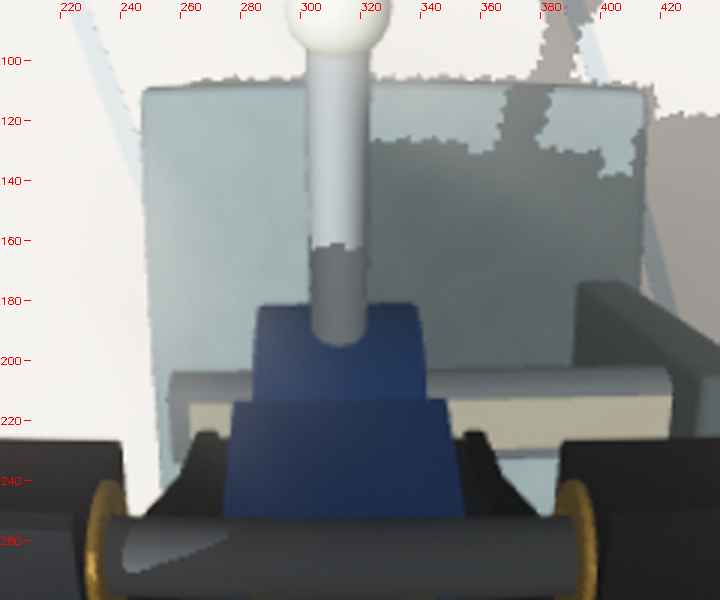

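```bash
python3 -m pendant '{"xyz":[[0.009,-0.0033,0.002],[0.009,-0.0033,0.002]],"turn":[0,0]}';python3 -m pendant '{"xyz":[[0,0,0]],"turn":[0]}'
```

```text
time_s: 7.0
tool_pos: [0.5222, -0.295, 0.1044]
tool_rot: [33.8, 88.0, -166.5]
force: [-13.0, 4.8, 4.1]
grip_width: 0.0358
time_s: 7.12
tool_pos: [0.5222, -0.2951, 0.1044]
tool_rot: [33.1, 88.0, -167.1]
force: [3.1, -2.5, 2.1]
grip_width: 0.0359
```

```bash
python3 -m pendant '{"xyz":[[0.009,-0.0033,0.001],[0.009,-0.0033,0.001],[0,0,0]],"turn":[0,0,0]}'; python3 look.py w6.png socket1;python3 crop.py w6.png w6c.png 200 80 440 280 3
```

```text
time_s: 7.5
tool_pos: [0.5315, -0.2984, 0.1037]
tool_rot: [19.4, 86.8, 179.2]
force: [1.2, -2.1, 3.0]
grip_width: 0.0361
socket1 [([0.5277, -0.2913, 0.1447], 0.94)]
7.6 [ 0.5315 -0.2984  0.1037] jaw -110.2
```

View pics/w6c.png

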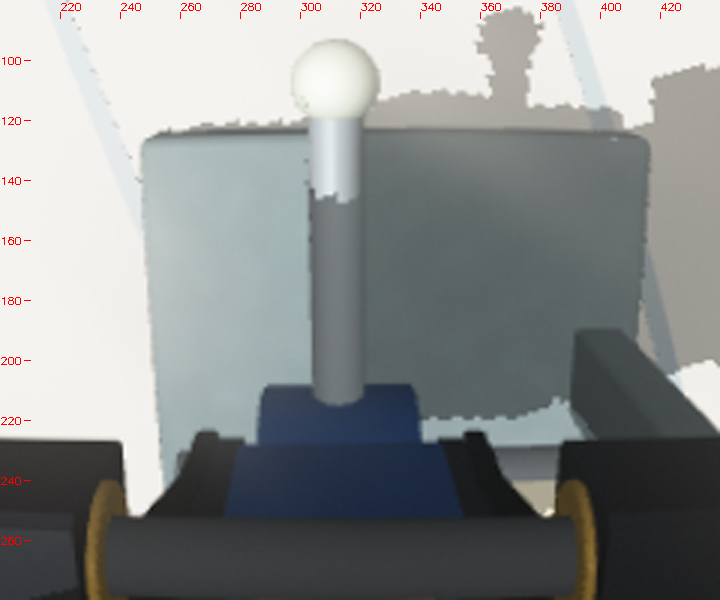

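```bash
python3 -m pendant '{"xyz":[[0,0,0],[0,0,0],[0,0,0],[-0.005,0,0.05],[-0.01,0,0.05],[-0.01,0,0.05],[0,0,0],[0,0,0]],"turn":[0,0,0,0,0,0,0,0]}' 0.78; python3 look.py w7.png;python3 crop.py w7.png w7c.png 200 80 440 280 3
```

```text
time_s: 8.6
tool_pos: [0.5078, -0.2965, 0.2571]
tool_rot: [19.7, 87.1, 179.6]
force: [-0.1, -0.5, -1.2]
grip_width: 0.0677
stand1 [([0.6414, 0.0095, 0.0059], 0.73), ([0.5267, -0.2939, 0.0081], 0.57)]
socket1 [([0.5272, -0.2951, 0.1421], 0.83), ([0.62, 0.0087, 0.1367], 0.54)]
8.75 [ 0.5076 -0.2963  0.2564] jaw -110.08
```

View pics/w7c.png

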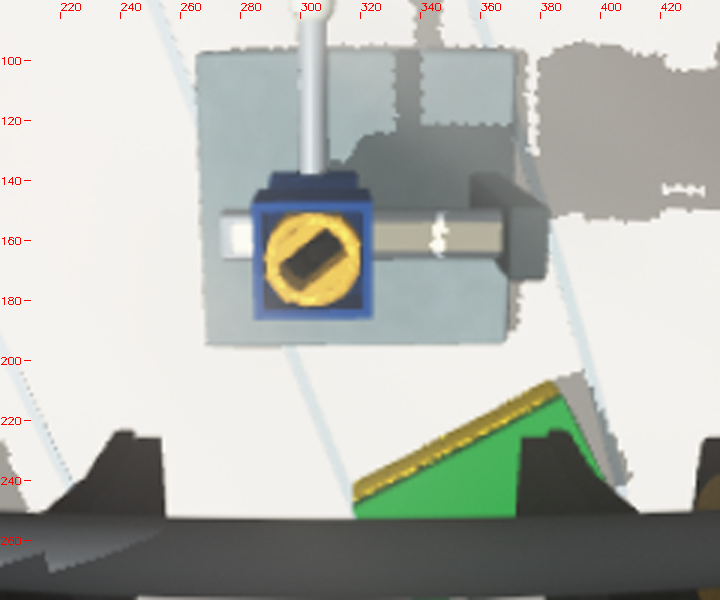

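Run:
```python
from fit import *
T=T_wc('wrist')
p=fit(T,[(265,97.5),(371,97),(269,195),(368.5,194),(283.5,148),(323,147.5),(286,186),(324,186)],[.525,-.295,-.3,-.1])
print(pts(p)[4:].mean(0))
# socket slot dir
a=atz(T,(294,174),.135);b=atz(T,(313.5,158.5),.135);d=b-a;print('slot',np.degrees(np.arctan2(d[1],d[0])),np.linalg.norm(d), 'ctr',atz(T,(304.5,166),.135))
# cup-arm shaft-edge info: shaft edges at (345..)
print(atz(T,(360,150.5),.088),atz(T,(360,166),.088))
```

```text
x,y [ 0.5258 -0.295 ] yaw -19.48 alpha -0.005
[[0.1, 0.2], [0.0, -0.0], [0.1, 0.2], [-0.1, -0.3], [0.5, 0.2], [0.5, 0.1], [-0.7, 0.1], [-0.4, -0.5]]
[ 0.52554084 -0.29494998  0.13599941]
slot -71.23096661482036 0.02332645434311698 ctr [ 0.5261481  -0.29560527  0.135     ]
[ 0.51212732 -0.35360899  0.088     ] [ 0.49578253 -0.34828506  0.088     ]
```

```bash
python3 -m pendant '{"xyz":[[0.02,0.06,0],[0.02,0.06,0],[0.02,0.06,0],[0.02,0.06,0],[0.02,0.06,0],[0.005,0.02,0],[0,0,0],[0,0,0]],"turn":[0.1,0.11,0,0,0,0,0,0]}' 0.78; python3 look.py w8.png;python3 crop.py w8.png w8c.png 200 60 440 280 3
```

```text
time_s: 9.75
tool_pos: [0.6066, 0.0245, 0.2449]
tool_rot: [13.3, 86.1, -174.6]
force: [-0.3, 0.2, 1.0]
grip_width: 0.0678
stand1 [([0.5291, -0.2934, 0.0093], 0.91), ([0.6412, 0.0117, 0.0079], 0.89)]
socket1 [([0.619, 0.0069, 0.1362], 0.88), ([0.5305, -0.2898, 0.1459], 0.63)]
9.9 [0.6068 0.0238 0.2456] jaw -97.83
```

View pics/w8c.png

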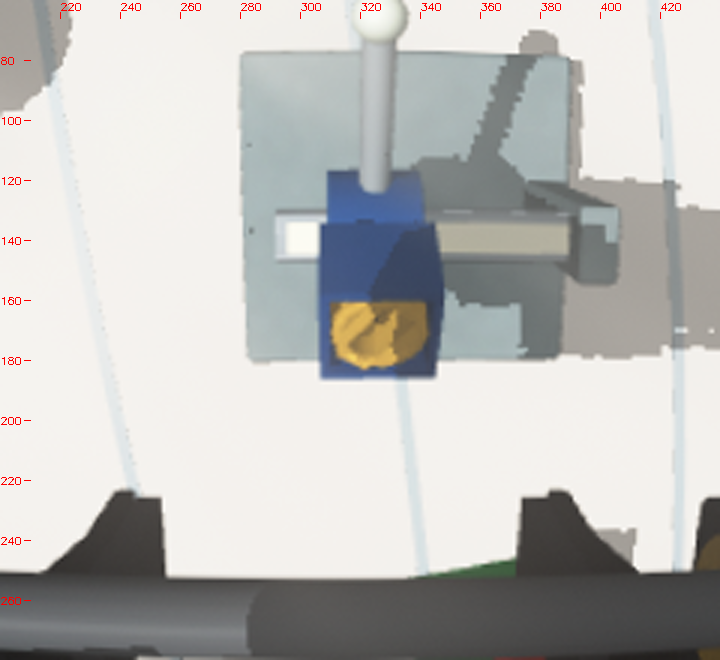

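Run:
```python
from fit import *
T=T_wc('wrist'); n=np.nan
p=fit(T,[(280,78),(389,79),(282.5,180),(387,179),(n,n),(n,n),(306.5,186),(345.5,186)],[.64,.01,-.15,-.6])
print(proj(T,pts(p))[4:6]); print(R.from_euler('xyz',readout.get_obs()['tool_rot'],degrees=True).as_matrix().round(3))
dx,dz=-.034*np.sin(-p[3]),.088+.034*np.cos(p[3]); print('grasp',p[0]+dx*np.cos(p[2]),p[1]+dx*np.sin(p[2]),dz)
```

```text
x,y [0.6416 0.0058] yaw -7.3 alpha -0.652
[[0.1, 0.2], [0.3, 0.0], [0.7, 0.2], [-1.1, -0.1], [nan, nan], [nan, nan], [0.9, 0.1], [-1.3, -0.5]]
[[306.75538041 162.34572727]
 [347.52344988 161.89845542]]
[[-0.067 -0.137 -0.988]
 [-0.007 -0.99   0.138]
 [-0.998  0.016  0.066]]
grasp 0.6210888935841151 0.00841624798337649 0.11501631631637342
```

```bash
python3 -m pendant '{"xyz":[[0.007,-0.008,-0.03],[0.006,-0.007,-0.03],[0,0,-0.03],[0,0,0],[0,0,0]],"turn":[0.01,0,0,0,0]}' 0.78 20; python3 -c "
from h import *
o=readout.get_obs();print(R.from_euler('xyz',o['tool_rot'],degrees=True).as_matrix().round(3))"
```

```text
time_s: 10.52
tool_pos: [0.6211, 0.0005, 0.1563]
tool_rot: [16.9, 86.4, -171.1]
force: [0.0, -0.4, 0.7]
grip_width: 0.068
[[-0.062 -0.138 -0.988]
 [-0.01  -0.99   0.139]
 [-0.998  0.018  0.06 ]]
```

```bash
python3 -m pendant '{"xyz":[[0,0.008,-0.02],[0,0,-0.02],[0,0,0],[0,0,0]],"turn":[0,0,0,0]}'; python3 look.py w9.png;python3 crop.py w9.png w9c.png 200 60 440 280 3
```

```text
time_s: 11.02
tool_pos: [0.6221, 0.0095, 0.1159]
tool_rot: [17.4, 86.6, -170.6]
force: [0.1, 0.2, 0.5]
grip_width: 0.0676
stand1 [([0.5266, -0.2931, 0.0058], 0.76), ([0.6386, 0.0086, 0.0081], 0.71)]
socket1 []
11.175 [0.6222 0.0092 0.1161] jaw -97.94
```

View pics/w9c.png

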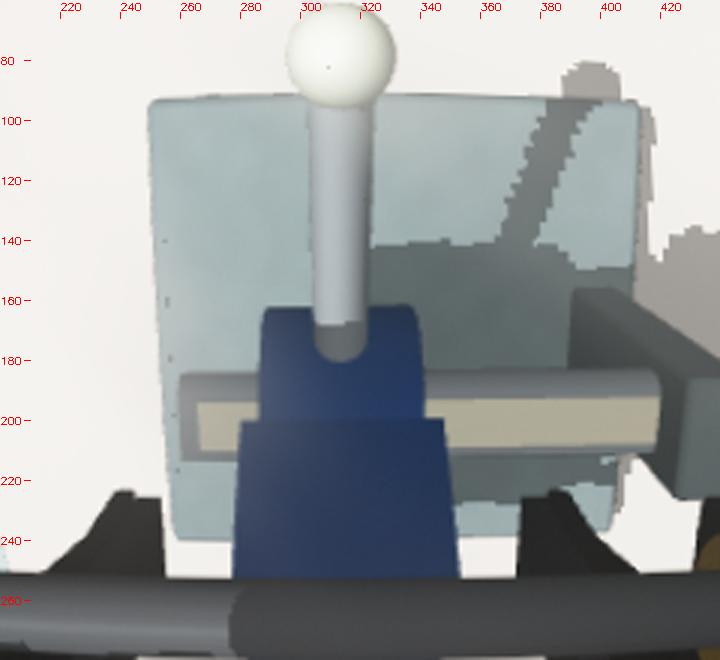

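```bash
python3 -m pendant '{"xyz":[[0,0,-0.014],[0,0,0],[0,0,0],[0,0,0],[0,0,0],[0,0,0]],"turn":[0,0,0,0,0,0]}' 0 20;python3 -m pendant '{"xyz":[[0.009,-0.001,0.003],[0.009,-0.001,0.003],[0,0,0]],"turn":[0,0,0]}'
```

```text
time_s: 11.92
tool_pos: [0.6226, 0.0088, 0.1017]
tool_rot: [17.4, 86.6, -170.6]
force: [-0.5, 0.5, -0.5]
grip_width: 0.0361
time_s: 12.3
tool_pos: [0.6258, 0.0084, 0.1032]
tool_rot: [13.6, 84.6, -174.4]
force: [4.7, -0.8, 1.1]
grip_width: 0.0361
```

```bash
python3 -m pendant '{"xyz":[[0.010,-0.001,0.002],[0.010,-0.001,0.002],[0,0,0]],"turn":[0,0,0]}'; python3 -m pendant '{"xyz":[[0.010,-0.001,0.002],[0.010,-0.001,0.001],[0,0,0]],"turn":[0,0,0]}'; python3 -c "
from h import *
o=readout.get_obs();print(R.from_euler('xyz',o['tool_rot'],degrees=True).as_matrix().round(3))"
```

```text
time_s: 12.68
tool_pos: [0.6344, 0.0072, 0.1048]
tool_rot: [12.3, 83.0, -175.5]
force: [3.0, -2.2, 1.4]
grip_width: 0.0362
time_s: 13.05
tool_pos: [0.6445, 0.0057, 0.1045]
tool_rot: [11.5, 81.5, -176.2]
force: [2.3, -1.9, 2.6]
grip_width: 0.0361
[[-0.147 -0.132 -0.98 ]
 [-0.01  -0.991  0.135]
 [-0.989  0.03   0.145]]
```

```bash
python3 -m pendant '{"xyz":[[0,0,0],[0,0,0],[0,0,0],[-0.01,0,0.05],[-0.02,0,0.05],[-0.01,0,0.05],[0,0,0],[0,0,0]],"turn":[0,0,0,0,0,0,0,0]}' 0.78; python3 look.py w10.png;python3 crop.py w10.png w10c.png 200 60 440 280 3; python3 -c "
from h import *
o=readout.get_obs();print(R.from_euler('xyz',o['tool_rot'],degrees=True).as_matrix().round(3))"
```

```text
time_s: 14.05
tool_pos: [0.6056, 0.0056, 0.2592]
tool_rot: [12.2, 81.9, -175.5]
force: [0.2, -1.0, -0.7]
grip_width: 0.0679
stand1 [([0.525, -0.2957, 0.0083], 0.87), ([0.6424, 0.0103, 0.0091], 0.76), ([0.4342, -0.0218, 0.009], 0.22)]
socket1 [([0.6444, 0.0029, 0.1407], 0.88), ([0.5251, -0.2965, 0.1436], 0.72)]
14.2 [0.6054 0.0058 0.2584] jaw -97.62
[[-0.141 -0.132 -0.981]
 [-0.011 -0.991  0.135]
 [-0.99   0.029  0.139]]
```

View pics/w10c.png

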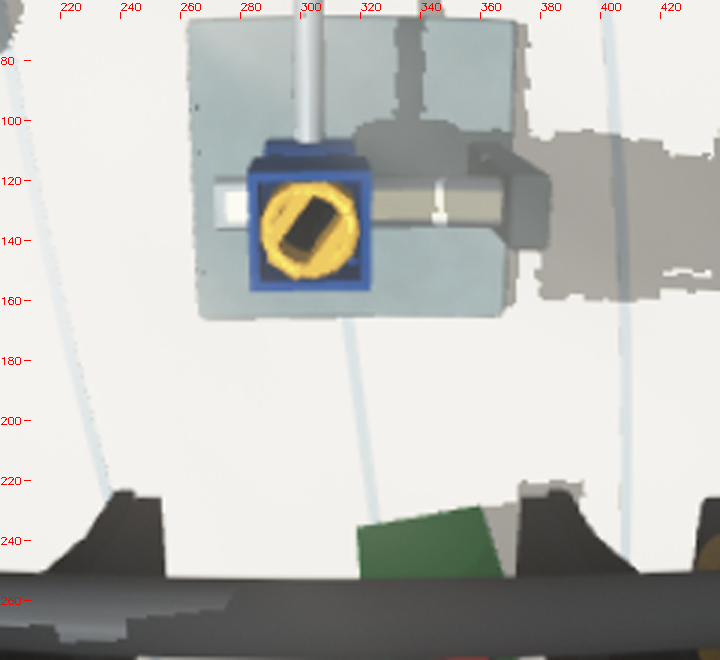

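Run:
```python
from fit import *
T=T_wc('wrist'); n=np.nan
p=fit(T,[(262,66),(371.5,67),(267,166),(368,165.5),(282.5,117.5),(324,117),(283.5,157),(323.5,157)],[.64,.01,-.15,-.6])
a=atz(T,(297,145),.135);b=atz(T,(309,127),.135);d=b-a;print('slot',np.degrees(np.arctan2(d[1],d[0])),np.linalg.norm(d), 'ctr',atz(T,(302.5,136.5),.135))
```

```text
x,y [0.6406 0.0072] yaw -7.48 alpha -0.02
[[0.7, 0.8], [-0.1, -0.1], [-0.5, 0.0], [-0.5, -0.5], [0.4, 0.4], [-0.4, 0.5], [0.6, -0.4], [-0.2, -0.9]]
slot -41.08931021530451 0.019868689699084383 ctr [0.6401867  0.00811336 0.135     ]
```

```bash
python3 -m pendant '{"xyz":[[-0.03,-0.004,0],[-0.03,-0.004,0],[-0.03,-0.004,0],[-0.03,-0.004,0],[0,0,0],[0,0,0]],"turn":[0,0,0,0,0,0]}' 1; python3 look.py w11.png key holder;  python3 -c "
from h import *
o=readout.get_obs();print(R.from_euler('xyz',o['tool_rot'],degrees=True).as_matrix().round(3), o['qpos'])"
```

```text
time_s: 14.95
tool_pos: [0.4802, -0.0109, 0.2501]
tool_rot: [10.5, 81.1, -177.2]
force: [1.4, -0.0, 0.7]
grip_width: 0.0869
key [([0.4323, -0.0269, 0.0155], 0.64), ([0.5262, -0.2922, 0.1428], 0.6)]
holder [([0.4314, -0.0221, 0.0117], 0.64)]
15.1 [ 0.4806 -0.0107  0.2503] jaw -97.6
[[-0.154 -0.131 -0.979]
 [-0.007 -0.991  0.134]
 [-0.988  0.028  0.152]] [  26.25945       5.69188101  -30.07951206   96.31008033    2.658257
   87.63210177 -101.90223435]
```

View pics/w11.png

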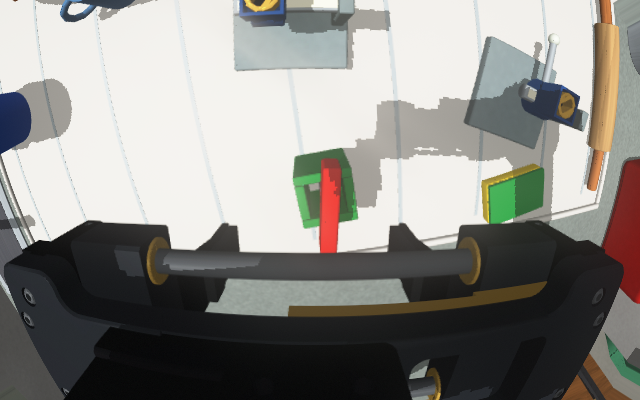

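```bash
cat > tl.py <<'E'
from h import *
o=readout.get_obs();M=R.from_euler('xyz',o['tool_rot'],degrees=True).as_matrix();print('tilt',M[:2,0].round(4),'jaw',np.degrees(np.arctan2(M[1,1],M[0,1])).round(2),o['tool_pos'].round(4),'j',o['qpos'].round(0))
E
python3 tl.py
python3 -m pendant '{"xyz":[[0,0,0.06],[0,0,0],[0,0,0]],"turn":[0,0,0]}'; python3 tl.py
python3 -m pendant '{"xyz":[[0.06,0,0],[0,0,0],[0,0,0]],"turn":[0,0,0]}'; python3 tl.py
python3 -m pendant '{"xyz":[[-0.06,0,0],[0,0,0],[0,0,0]],"turn":[0,0,0]}'; python3 tl.py
python3 -m pendant '{"xyz":[[0,0,-0.06],[0,0,0],[0,0,0]],"turn":[0,0,0]}'; python3 tl.py
python3 -m pendant '{"xyz":[[0,0,0],[0,0,0],[0,0,0]],"turn":[0.18,0,0]}'; python3 tl.py
python3 -m pendant '{"xyz":[[0,0,0],[0,0,0],[0,0,0]],"turn":[-0.18,0,0]}'; python3 tl.py
```

```text
tilt [-0.1539 -0.0072] jaw -97.55 [ 0.4806 -0.0107  0.2503] j [  26.    6.  -30.   96.    3.   88. -102.]
time_s: 15.48
tool_pos: [0.4813, -0.0102, 0.3097]
tool_rot: [9.5, 80.9, -178.1]
force: [0.4, -0.0, 0.7]
grip_width: 0.0868
tilt [-0.1573 -0.0053] jaw -97.47 [ 0.4813 -0.0102  0.3097] j [  26.    5.  -30.   90.    2.   94. -101.]
time_s: 15.85
tool_pos: [0.5414, -0.0102, 0.3042]
tool_rot: [9.0, 80.4, -178.6]
force: [-0.7, 0.1, -0.0]
grip_width: 0.0868
tilt [-0.1665 -0.0041] jaw -97.43 [ 0.5414 -0.0102  0.3042] j [  24.   13.  -31.   82.    6.   96. -104.]
time_s: 16.23
tool_pos: [0.4777, -0.0106, 0.3011]
tool_rot: [8.9, 80.1, -178.7]
force: [-0.2, -0.7, -0.1]
grip_width: 0.0871
tilt [-0.1724 -0.0038] jaw -97.45 [ 0.4777 -0.0106  0.3011] j [  27.    5.  -31.   91.    2.   94. -102.]
time_s: 16.6
tool_pos: [0.4808, -0.0102, 0.2447]
tool_rot: [9.3, 80.6, -178.3]
force: [0.7, -0.5, 0.3]
grip_width: 0.0875
tilt [-0.1639 -0.0049] jaw -97.45 [ 0.4808 -0.0102  0.2447] j [  27.    6.  -31.   96.    3.   88. -102.]
time_s: 16.98
tool_pos: [0.4854, -0.0101, 0.2514]
tool_rot: [10.2, 81.2, -167.1]
force: [0.8, -0.5, -0.8]
grip_width: 0.0873
tilt [-0.1498 -0.0343] jaw -87.17 [ 0.4854 -0.0101  0.2514] j [ 27.   6. -32.  96.   4.  88. -93.]
time_s: 17.35
tool_pos: [0.4868, -0.0103, 0.2536]
tool_rot: [10.2, 81.4, -177.7]
force: [0.3, 0.1, -0.7]
grip_width: 0.0872
tilt [-0.1502 -0.006 ] jaw -97.84 [ 0.4868 -0.0103  0.2536] j [  27.    6.  -31.   95.    3.   88. -102.]
```

```bash
python3 -m pendant '{"xyz":[[-0.03,-0.006,0],[-0.028,-0.005,-0.03],[0,0,0],[0,0,0]],"turn":[0,0,0,0]}'; python3 tl.py; python3 look.py w12.png key holder; python3 crop.py w12.png w12c.png 220 120 420 280 4
```

```text
time_s: 17.85
tool_pos: [0.4283, -0.0208, 0.2237]
tool_rot: [10.1, 81.5, -177.4]
force: [0.1, 0.3, 1.1]
grip_width: 0.087
tilt [-0.1484 -0.0067] jaw -97.42 [ 0.4283 -0.0208  0.2237] j [ 30.  -1. -30. 105.  -0.  84. -98.]
key [([0.4342, -0.026, 0.0163], 0.6)]
holder [([0.4351, -0.0212, 0.0109], 0.67), ([0.4348, -0.0251, 0.0193], 0.67)]
18.0 [ 0.4284 -0.0207  0.2235] jaw -97.44
```

View pics/w12c.png

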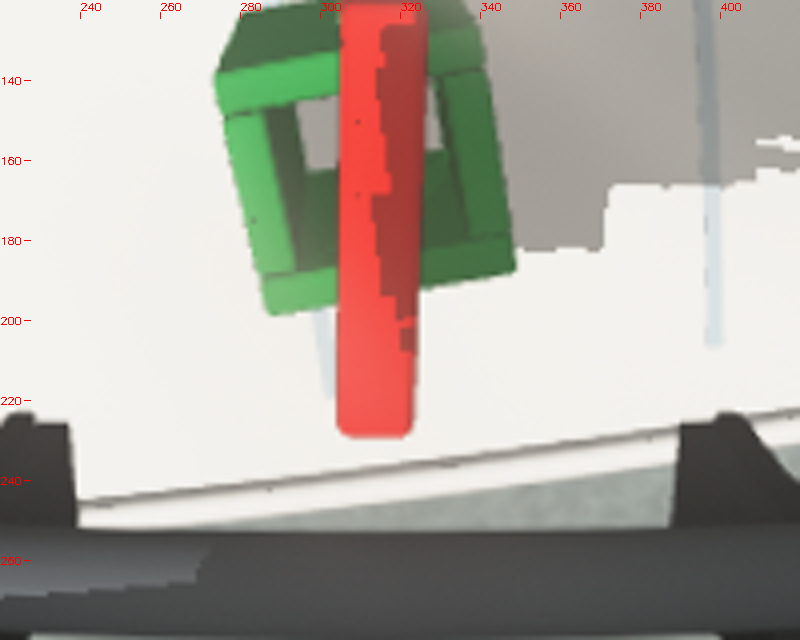

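```bash
python3 - <<'E'
from fit import *
T=T_wc('wrist')
z=.120
L1,L2,R1,R2=[atz(T,q,z) for q in [(304.5,130),(303.5,220),(326.5,130),(322.5,220)]]
for a,b in((L1,L2),(R1,R2)): d=a-b; print(np.degrees(np.arctan2(d[1],d[0])))
print(np.linalg.norm(L1-R1),np.linalg.norm(L2-R2))
n,f=atz(T,(313,228.5),z),atz(T,(315.5,119),z); print('near',n,'far',f,'mid',(n+f)/2,np.linalg.norm(f-n))
# holder rim corners z=.084
print([atz(T,q,.084).round(4).tolist() for q in [(287,198),(348,187)]])
E
python3 crop.py w12.png w12d.png 220 90 420 150 4
```

```text
-8.671742056760504
-9.100982707426079
0.018279489802655098 0.01764603496485748
near [ 0.37857427 -0.0157878   0.12      ] far [ 0.47997172 -0.0311599   0.12      ] mid [ 0.429273   -0.02347385  0.12      ] 0.10255605763007483
[[0.3975, 0.0077, 0.084], [0.4008, -0.0555, 0.084]]
```

View pics/w12d.png

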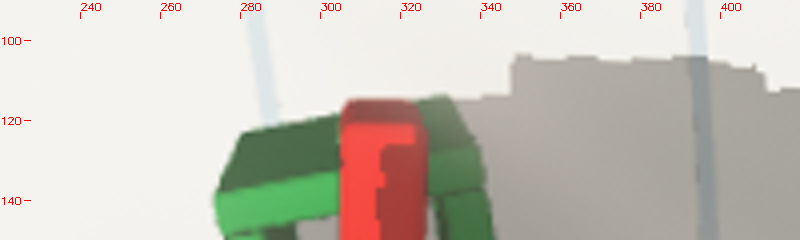

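```bash
python3 -m pendant '{"xyz":[[-0.002,-0.002,-0.03],[0,0,-0.03],[0,0,-0.03],[0,0,0],[0,0,0]],"turn":[-0.025,0,0,0,0]}' 0.6 20; python3 tl.py; python3 look.py w13.png key
```

```text
time_s: 18.62
tool_pos: [0.4321, -0.0217, 0.1352]
tool_rot: [9.4, 81.9, -179.5]
force: [-0.4, -0.3, -0.1]
grip_width: 0.0536
tilt [-0.1408 -0.0013] jaw -98.76 [ 0.4321 -0.0217  0.1352] j [  29.    4.  -30.  112.    2.   73. -101.]
key [([0.431, -0.027, 0.0161], 0.74)]
18.725 [ 0.432  -0.0218  0.1352] jaw -98.78
```

View pics/w13.png

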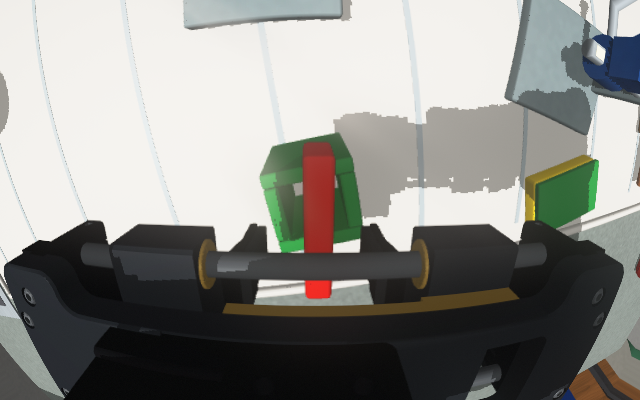

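```bash
python3 -m pendant '{"xyz":[[-0.007,-0.002,-0.02],[-0.001,0,-0.02],[0,0,-0.003],[0,0,0]],"turn":[0,0,0,0]}' 0.6 20; python3 tl.py
```

```text
time_s: 19.23
tool_pos: [0.4279, -0.0242, 0.0961]
tool_rot: [10.4, 82.4, -178.5]
force: [-0.0, 0.2, -0.1]
grip_width: 0.0521
tilt [-0.1317 -0.0034] jaw -98.79 [ 0.4279 -0.0242  0.0961] j [  29.    5.  -30.  115.    3.   68. -102.]
```

```bash
python3 -m pendant '{"xyz":[[-0.001,0,-0.005],[0,0,0],[0,0,0],[0,0,0],[0,0,0],[0,0,0],[0,0,0]],"turn":[0,0,0,0,0,0,0]}' 0 50; python3 tl.py; python3 look.py w14.png key
```

```text
time_s: 20.1
tool_pos: [0.4302, -0.023, 0.0951]
tool_rot: [10.0, 82.8, -178.9]
force: [0.1, -0.5, 1.8]
grip_width: 0.0175
tilt [-0.1251 -0.0023] jaw -98.81 [ 0.4302 -0.023   0.0951] j [  29.    5.  -30.  115.    3.   68. -102.]
key [([0.4335, -0.0279, 0.0164], 0.58)]
20.2 [ 0.4302 -0.023   0.0951] jaw -98.84
```

View pics/w14.png

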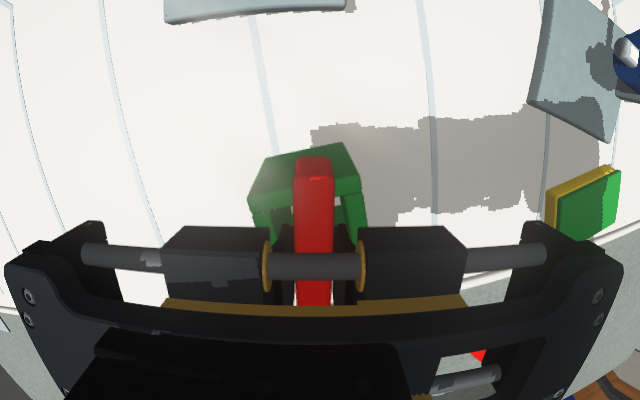

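```bash
python3 -m pendant '{"xyz":[[0,0,0.015],[0,0,0.025],[0,0,0.03],[0,0,0.03],[0,0,0.03],[0,0,0.03],[0,0,0],[0,0,0]],"turn":[0,0,0,0,0,0,0,0]}'; python3 tl.py; python3 look.py w15.png key
python3 - <<'E'
from h import *
for c in('scene','side'):
    T,im=snap(c,c+'1.png')
    for n in ('key','holder','stand1'): print(c,n,[(w(T,d['at']).round(4).tolist(),round(d['score'],2)) for d in pinpoint(c,n)])
E
python3 crop.py scene1.png s1c.png 180 120 340 300 4; python3 crop.py side1.png s1d.png 230 70 400 220 4
```

```text
time_s: 21.2
tool_pos: [0.4274, -0.0222, 0.2622]
tool_rot: [9.8, 82.7, -179.0]
force: [-0.5, 0.1, -1.9]
grip_width: 0.018
tilt [-0.127  -0.0022] jaw -98.74 [ 0.4274 -0.0222  0.2622] j [ 30.  -3. -29. 103.  -1.  87. -98.]
key [([0.4312, -0.0242, 0.1853], 0.84)]
21.3 [ 0.4273 -0.0222  0.2619] jaw -98.76
scene key [([0.4219, -0.025, 0.185], 0.68), ([0.2072, -0.2645, 0.0063], 0.49)]
scene holder [([0.4329, -0.0216, 0.0089], 0.56)]
scene stand1 [([0.5263, -0.2953, 0.0115], 0.84), ([0.644, 0.0049, 0.005], 0.58)]
side key [([0.2068, -0.2648, 0.0038], 0.68), ([0.4285, -0.0249, 0.1834], 0.64)]
side holder [([0.4298, -0.0223, 0.0089], 0.69)]
side stand1 [([0.6442, 0.006, 0.0113], 0.8), ([0.5202, -0.2976, 0.0061], 0.62)]
```

View pics/s1c.png

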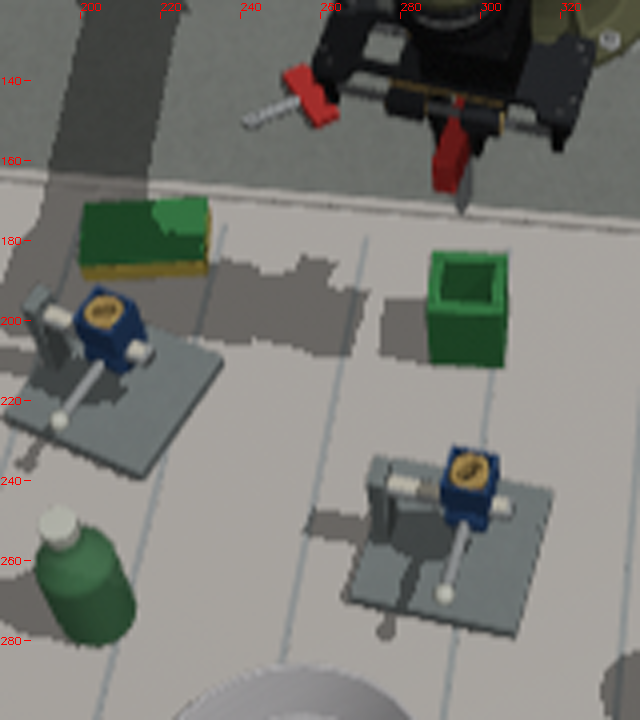

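View pics/s1d.png

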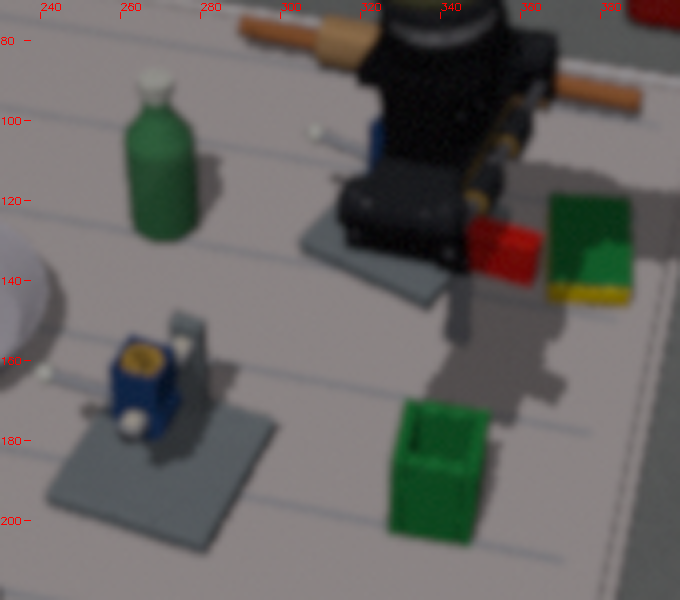

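```bash
python3 -m pendant '{"xyz":[[0.03,0.005,0.002],[0.03,0.005,0.002],[0.03,0.005,0.002],[0.03,0.005,0.002],[0.03,0.005,0],[0.025,0.003,0],[0.02,0.003,0],[0.01,0,0],[0,0,0],[0,0,0]],"turn":[-0.1,-0.1,-0.1,-0.1,-0.1,-0.06,0,0,0,0]}'; python3 tl.py; python3 look.py w16.png key socket1 stand1
python3 - <<'E'
from h import *
for c in('scene','side'):
    T,im=snap(c,c+'2.png')
    for n in ('key','socket1'): print(c,n,[(w(T,d['at']).round(4).tolist(),round(d['score'],2)) for d in pinpoint(c,n)])
E
python3 crop.py scene2.png s2c.png 220 150 360 290 4; python3 crop.py side2.png s2d.png 230 70 380 220 4
```

```text
time_s: 22.95
tool_pos: [0.6383, 0.0075, 0.2681]
tool_rot: [11.6, 82.5, 149.4]
force: [-0.1, 0.4, -1.0]
grip_width: 0.018
tilt [-0.1126  0.0665] jaw -132.12 [0.6383 0.0075 0.2681] j [  20.   24.  -29.   74.    7.   91. -140.]
key [([0.6401, 0.0034, 0.1913], 0.94), ([0.209, -0.2635, 0.0038], 0.37)]
socket1 [([0.5273, -0.2927, 0.145], 0.86)]
stand1 [([0.6403, 0.0128, 0.0066], 0.79)]
23.15 [0.6385 0.0074 0.2684] jaw -132.14
scene key [([0.6333, 0.0063, 0.1929], 0.72), ([0.207, -0.2642, 0.0079], 0.44)]
scene socket1 [([0.641, 0.0063, 0.1428], 0.51), ([0.5256, -0.295, 0.0088], 0.48), ([0.5269, -0.2949, 0.1407], 0.47)]
side key [([0.6372, 0.0056, 0.1878], 0.55), ([0.2063, -0.268, 0.0035], 0.54)]
side socket1 [([0.6411, 0.005, 0.1434], 0.52), ([0.531, -0.2944, 0.1418], 0.44), ([0.6432, 0.0064, 0.0112], 0.15)]
```

View pics/w16.png

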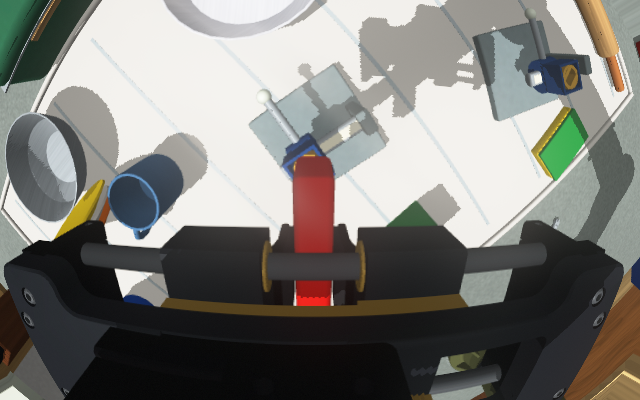

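View pics/s2c.png

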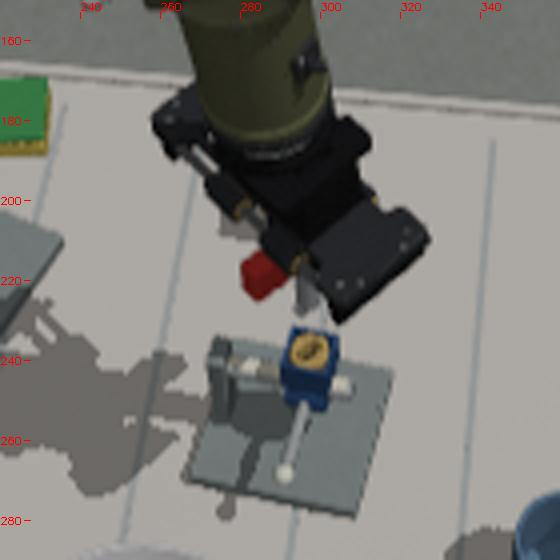

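View pics/s2d.png

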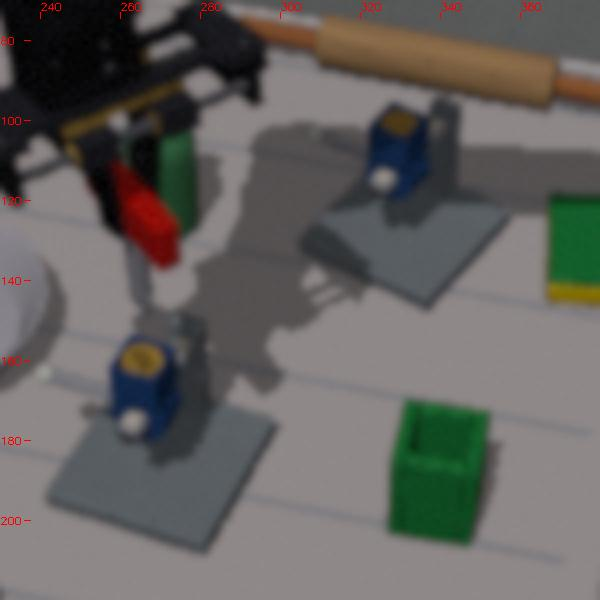

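Turning further clockwise would hit the joint 7 limit (it is at -140°). The tip is symmetric, so I'll turn the key half a turn the other way.

```bash
python3 -m pendant '{"xyz":[[0,0,0],[0,0,0],[0,0,0],[0,0,0],[0,0,0],[0,0,0],[0,0,0],[0,0,0],[0,0,0],[0,0,0]],"turn":[0.18,0.18,0.18,0.18,0.18,0.18,0.18,0.18,0.18,0.18]}';python3 tl.py; python3 -m pendant '{"xyz":[[0,0,0],[0,0,0],[0,0,0],[0,0,0],[0,0,0],[0,0,0],[0,0,0],[0,0,0],[0,0,0]],"turn":[0.18,0.18,0.18,0.18,0.18,0.18,0.18,0.08,0]}';python3 tl.py
```

```text
time_s: 24.7
tool_pos: [0.6391, 0.0075, 0.268]
tool_rot: [10.8, 82.6, -104.9]
force: [-0.2, 0.2, -2.1]
grip_width: 0.0181
tilt [-0.0334 -0.1251] jaw -25.66 [0.6391 0.0075 0.268 ] j [ 27.  24. -46.  78.  23.  90. -45.]
time_s: 25.82
tool_pos: [0.6373, 0.0081, 0.2686]
tool_rot: [9.9, 82.6, -26.5]
force: [0.1, 0.7, -1.4]
grip_width: 0.0175
tilt [ 0.1152 -0.0575] jaw 53.7 [0.6373 0.0081 0.2686] j [ 44.  21. -63.  86.  24.  79.  34.]
```

```bash
python3 -m pendant '{"xyz":[[0,0,-0.01],[0,0,0],[0,0,0]],"turn":[-0.08,0,0]}';python3 tl.py; python3 look.py w17.png key socket1 stand1
python3 - <<'E'
from h import *
for c in('scene','side'):
    T,im=snap(c,c+'3.png')
    for n in ('key','socket1'): print(c,n,[(w(T,d['at']).round(4).tolist(),round(d['score'],2)) for d in pinpoint(c,n)])
E
python3 crop.py scene3.png s2c.png 220 150 360 290 4; python3 crop.py side3.png s2d.png 230 70 380 220 4
```

```text
time_s: 26.2
tool_pos: [0.6374, 0.0082, 0.259]
tool_rot: [9.9, 82.6, -31.3]
force: [0.4, -0.1, -1.9]
grip_width: 0.0173
tilt [ 0.1104 -0.0671] jaw 48.88 [0.6374 0.0082 0.259 ] j [ 43.  21. -62.  87.  24.  79.  29.]
key [([0.6411, 0.0055, 0.1826], 0.93), ([0.2079, -0.2641, 0.0035], 0.68)]
socket1 []
stand1 [([0.6416, 0.0115, 0.0081], 0.86), ([0.528, -0.2957, 0.0089], 0.74)]
26.4 [0.6374 0.0081 0.2589] jaw 48.85
scene key [([0.6349, 0.0096, 0.1799], 0.76), ([0.2058, -0.2675, 0.009], 0.63)]
scene socket1 [([0.6407, 0.0076, 0.1414], 0.49), ([0.527, -0.2952, 0.143], 0.44)]
side key [([0.2092, -0.2697, 0.0038], 0.6), ([0.6392, 0.0091, 0.1802], 0.52)]
side socket1 [([0.5284, -0.2918, 0.1413], 0.61), ([0.6387, 0.0076, 0.1399], 0.51)]
```

View pics/w17.png

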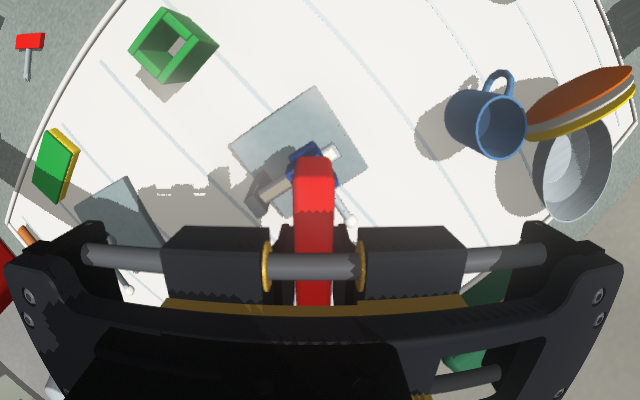

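View pics/s2c.png

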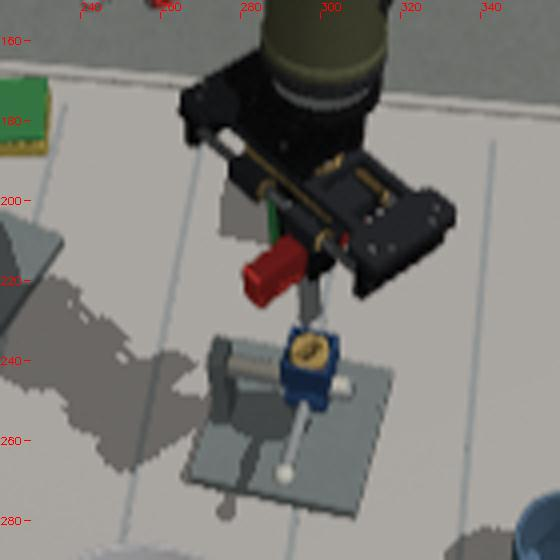

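View pics/s2d.png

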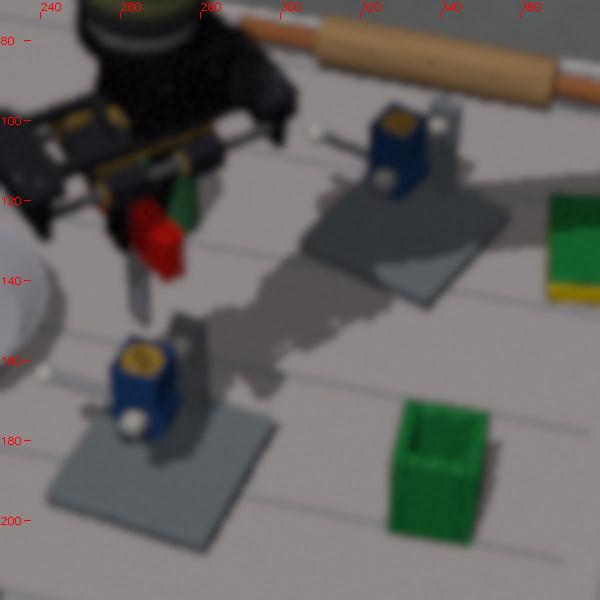

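```bash
python3 -m pendant '{"xyz":[[0.001,0,-0.015],[0,0,-0.012],[0,0,0],[0,0,0]],"turn":[0,0,0,0]}';python3 tl.py
python3 - <<'E'
from h import *
for c in('scene','side'):
    T,im=snap(c,c+'4.png')
    for n in ('key','socket1'): print(c,n,[(w(T,d['at']).round(4).tolist(),round(d['score'],2)) for d in pinpoint(c,n)])
E
python3 crop.py scene4.png s2c.png 260 200 340 260 8; python3 crop.py side4.png s2d.png 230 110 310 190 8
```

```text
time_s: 27.2
tool_pos: [0.6377, 0.0078, 0.2286]
tool_rot: [9.5, 82.7, -31.7]
force: [-0.6, 0.4, -0.9]
grip_width: 0.0176
tilt [ 0.1082 -0.067 ] jaw 48.83 [0.6377 0.0078 0.2286] j [ 43.  22. -61.  89.  25.  76.  28.]
scene key [([0.2069, -0.2663, 0.0061], 0.62), ([0.6347, 0.0075, 0.15], 0.47)]
scene socket1 [([0.529, -0.2935, 0.1433], 0.59)]
side key [([0.2066, -0.2662, 0.0054], 0.76), ([0.6394, 0.0095, 0.147], 0.62), ([0.6232, 0.4839, 0.0076], 0.31), ([0.4291, -0.0202, 0.0083], 0.27)]
side socket1 [([0.6424, 0.0087, 0.1408], 0.55), ([0.5269, -0.2924, 0.1411], 0.41)]
```

View pics/s2c.png

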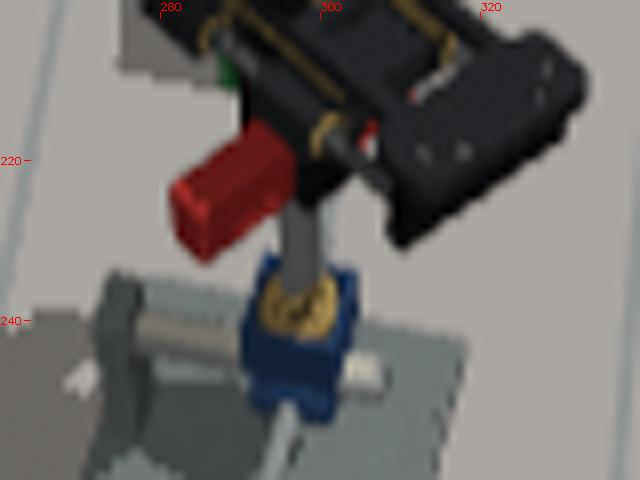

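View pics/s2d.png

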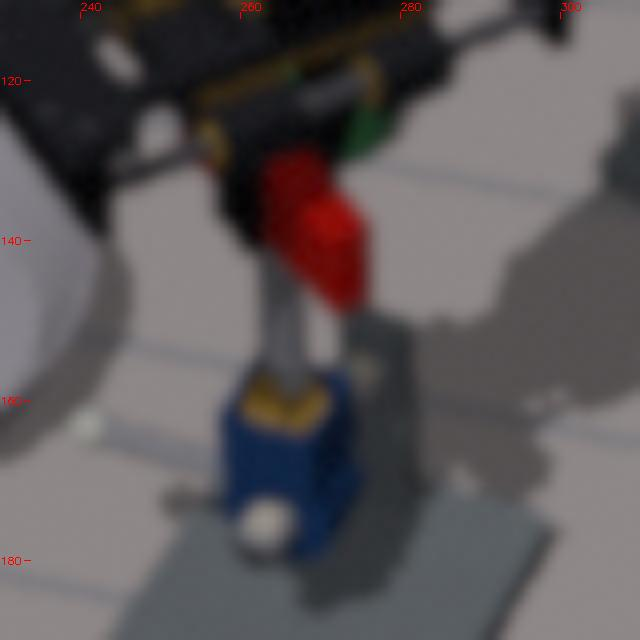

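```bash
python3 -m pendant '{"xyz":[[0.002,0,-0.006],[0,0,-0.006],[0,0,-0.004],[0,0,0]],"turn":[0,0,0,0]}';python3 tl.py
```

```text
time_s: 28.0
tool_pos: [0.64, 0.0073, 0.2121]
tool_rot: [9.3, 82.6, -31.9]
force: [-0.4, 0.6, -2.7]
grip_width: 0.0174
tilt [ 0.1088 -0.0678] jaw 48.81 [0.64   0.0073 0.2121] j [ 42.  23. -61.  90.  26.  74.  27.]
```

```bash
python3 -m pendant '{"xyz":[[0,0,-0.005],[0,0,-0.004],[0,0,0]],"turn":[0,0,0]}';python3 -c "
from h import *
o=readout.get_obs();print(o['force'],o['wrist_torque'])"; python3 tl.py
python3 - <<'E'
from h import *
for c in('scene','side'):
    T,im=snap(c,c+'5.png')
E
python3 crop.py scene5.png s2c.png 260 200 340 260 8; python3 crop.py side5.png s2d.png 230 110 310 190 8
```

```text
time_s: 28.38
tool_pos: [0.6409, 0.0074, 0.205]
tool_rot: [9.5, 82.5, -31.8]
force: [-1.5, -1.3, -0.4]
grip_width: 0.0175
[-1.54827626 -1.30063931 -0.3912106 ] [-0.03785762  0.48938878 -0.08685443]
tilt [ 0.1114 -0.0691] jaw 48.8 [0.6409 0.0074 0.205 ] j [ 42.  23. -60.  91.  27.  74.  26.]
```

View pics/s2d.png

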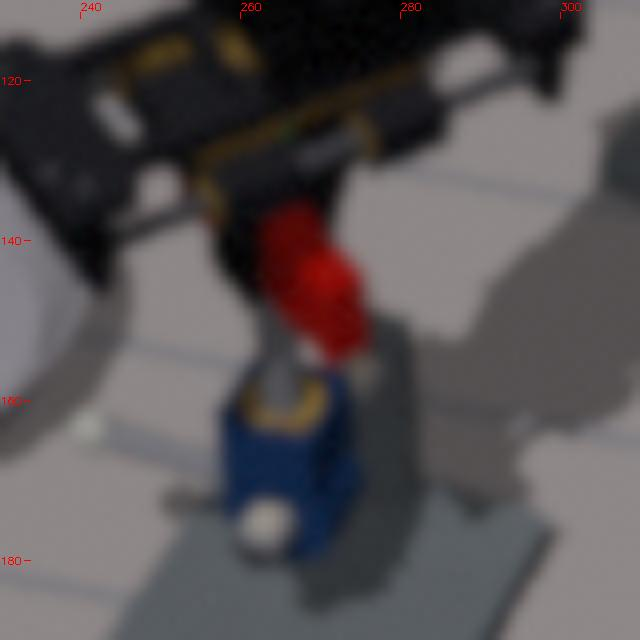

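View pics/s2c.png

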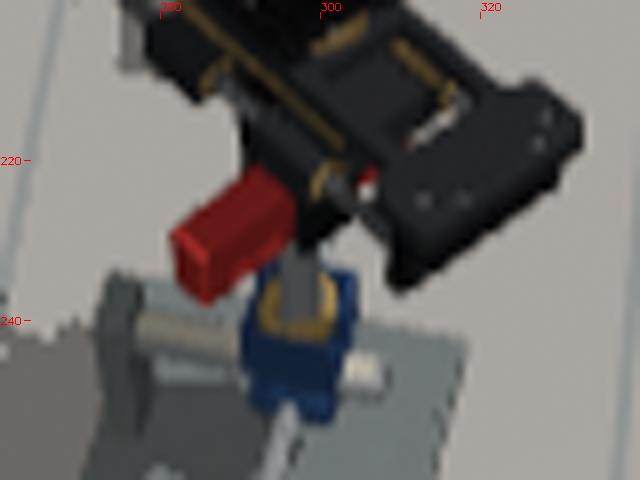

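```bash
cat > st.py <<'E'
from h import *
o=readout.get_obs();M=R.from_euler('xyz',o['tool_rot'],degrees=True).as_matrix();print('F',o['force'].round(2),'M',o['wrist_torque'].round(3),'tilt',M[:2,0].round(3),'jaw',np.degrees(np.arctan2(M[1,1],M[0,1])).round(2),o['tool_pos'].round(4),o['grip_width'].round(4))
E
python3 -m pendant '{"xyz":[[0,0,0],[0,0,0],[0,0,0]],"turn":[-0.1,-0.1,-0.1]}' - 60 >/dev/null; python3 st.py; python3 -m pendant '{"xyz":[[0,0,0],[0,0,0]],"turn":[-0.1,-0.1]}'>/dev/null; python3 st.py;python3 -m pendant '{"xyz":[[0,0,0],[0,0,0]],"turn":[-0.1,-0.1]}'>/dev/null; python3 st.py
```

```text
Traceback (most recent call last):
  File "st.py", line 2, in <module>
    o=readout.get_obs();M=R.from_euler('xyz',o['tool_rot'],degrees=True).as_matrix();print('F',o['force'].round(2),'M',o['wrist_torque'].round(3),'tilt',M[:2,0].round(3),'jaw',np.degrees(np.arctan2(M[1,1],M[0,1])).round(2),o['tool_pos'].round(4),o['grip_width'].round(4))
                                                                                                                                                                                                                                                      ^^^^^^^^^^^^^^^^^^^^^
AttributeError: 'float' object has no attribute 'round'
Traceback (most recent call last):
  File "st.py", line 2, in <module>
    o=readout.get_obs();M=R.from_euler('xyz',o['tool_rot'],degrees=True).as_matrix();print('F',o['force'].round(2),'M',o['wrist_torque'].round(3),'tilt',M[:2,0].round(3),'jaw',np.degrees(np.arctan2(M[1,1],M[0,1])).round(2),o['tool_pos'].round(4),o['grip_width'].round(4))
                                                                                          
[... 200 characters left out ...]
' object has no attribute 'round'
Traceback (most recent call last):
  File "st.py", line 2, in <module>
    o=readout.get_obs();M=R.from_euler('xyz',o['tool_rot'],degrees=True).as_matrix();print('F',o['force'].round(2),'M',o['wrist_torque'].round(3),'tilt',M[:2,0].round(3),'jaw',np.degrees(np.arctan2(M[1,1],M[0,1])).round(2),o['tool_pos'].round(4),o['grip_width'].round(4))
                                                                                                                                                                                                                                                      ^^^^^^^^^^^^^^^^^^^^^
AttributeError: 'float' object has no attribute 'round'
```

```bash
sed -i "s/o\['grip_width'\].round(4)/round(o['grip_width'],4)/" st.py; python3 st.py; python3 -m pendant '{"xyz":[[0,0,0]],"turn":[0]}' >/dev/null; python3 st.py
```

```text
F [-0.59 -0.9   0.33] M [-0.01   0.245  0.057] tilt [ 0.038 -0.126] jaw 7.49 [0.6406 0.007  0.2051] 0.018
F [-1.34 -0.79  1.31] M [-0.185  0.389  0.127] tilt [ 0.038 -0.127] jaw 7.57 [0.6406 0.0071 0.205 ] 0.0177
```

```bash
python3 -m pendant '{"xyz":[[0,0,0],[0,0,0]],"turn":[-0.08,-0.08]}'>/dev/null; python3 st.py;python3 -m pendant '{"xyz":[[0,0,0]],"turn":[-0.08]}'>/dev/null; python3 st.py;python3 -m pendant '{"xyz":[[0,0,0]],"turn":[-0.08]}'>/dev/null; python3 st.py;python3 -m pendant '{"xyz":[[0,0,0]],"turn":[-0.08]}'>/dev/null; python3 st.py
```

```text
F [-1.59 -0.48  1.6 ] M [0.035 0.205 0.124] tilt [ 0.017 -0.131] jaw -1.58 [0.6406 0.0072 0.2051] 0.0175
F [-1.28 -0.4   0.3 ] M [0.011 0.258 0.122] tilt [ 0.007 -0.132] jaw -6.17 [0.6407 0.0073 0.2051] 0.0174
F [-0.67  0.16  1.04] M [0.004 0.25  0.142] tilt [-0.003 -0.132] jaw -10.77 [0.6408 0.0074 0.2051] 0.0175
F [-0.77  0.15  1.33] M [-0.032  0.249  0.099] tilt [-0.014 -0.131] jaw -15.36 [0.6408 0.0075 0.205 ] 0.0174
```

```bash
python3 -m pendant '{"xyz":[[0,0,0]],"turn":[-0.06]}'>/dev/null; python3 st.py;python3 -m pendant '{"xyz":[[0,0,0]],"turn":[-0.06]}'>/dev/null; python3 st.py;python3 -m pendant '{"xyz":[[0,0,0]],"turn":[-0.06]}'>/dev/null; python3 st.py
```

```text
F [-0.55  0.08  1.91] M [-0.07   0.246  0.074] tilt [-0.021 -0.129] jaw -18.78 [0.6408 0.0076 0.2051] 0.0174
F [-0.22 -0.08  0.93] M [-0.056  0.177  0.095] tilt [-0.029 -0.128] jaw -22.19 [0.6409 0.0076 0.2051] 0.0175
F [-0.46 -0.5   1.3 ] M [-0.124  0.306  0.406] tilt [-0.036 -0.126] jaw -25.57 [0.6409 0.0077 0.205 ] 0.0173
```

```bash
python3 -m pendant '{"xyz":[[0,0,0]],"turn":[-0.05]}'>/dev/null; python3 st.py;python3 -m pendant '{"xyz":[[0,0,0]],"turn":[0]}'>/dev/null; python3 st.py
```

```text
F [-0.29 -0.61  0.75] M [-0.116  0.266  0.642] tilt [-0.042 -0.124] jaw -28.33 [0.641  0.0078 0.2051] 0.0175
F [-1.55 -0.35  1.5 ] M [-0.207  0.292  0.543] tilt [-0.042 -0.124] jaw -28.15 [0.641  0.0078 0.2051] 0.0176
```

```bash
python3 -m pendant '{"xyz":[[0,0,0],[0,0,0],[0,0,0]],"turn":[0.1,0.09,0]}'>/dev/null; python3 st.py; python3 -m pendant '{"xyz":[[0,0,0.01],[0,0,0.015],[0,0,0.02],[0,0,0.02],[0,0,0]],"turn":[0,0,0,0,0]}'>/dev/null; python3 st.py
python3 - <<'E'
from h import *
for c in('scene','side','wrist'):
    T,im=snap(c,c+'6.png')
    for n in ('key','socket1','stand1'): print(c,n,[(w(T,d['at']).round(4).tolist(),round(d['score'],2)) for d in pinpoint(c,n)])
E
python3 crop.py scene6.png s2c.png 180 140 340 280 5; python3 crop.py side6.png s2d.png 230 80 390 210 5
```

```text
F [-0.59 -0.07  1.13] M [ 0.069  0.065 -0.039] tilt [-0.016 -0.129] jaw -16.72 [0.6411 0.0081 0.2051] 0.0173
F [ 0.4   0.59 -1.72] M [ 0.184 -0.113 -0.03 ] tilt [-0.014 -0.127] jaw -16.85 [0.6419 0.0085 0.2753] 0.0175
scene key [([0.2057, -0.2644, 0.0074], 0.65), ([0.64, 0.008, 0.1966], 0.49)]
scene socket1 [([0.5276, -0.2928, 0.1411], 0.55), ([0.6422, 0.0079, 0.1398], 0.53), ([0.6393, 0.0059, 0.1978], 0.46)]
scene stand1 [([0.6432, 0.0055, 0.0042], 0.97), ([0.5268, -0.2968, 0.01], 0.93)]
side key [([0.2078, -0.2682, 0.006], 0.67), ([0.6414, 0.0063, 0.193], 0.58), ([0.7183, -0.2755, 0.007], 0.53)]
side socket1 [([0.6423, 0.0086, 0.1408], 0.47), ([0.5271, -0.2907, 0.1393], 0.45), ([0.7199, -0.2783, 0.0054], 0.33)]
side stand1 [([0.6443, 0.0057, 0.011], 0.81), ([0.5227, -0.299, 0.0058], 0.76)]
wrist key [([0.6451, 0.0071, 0.1953], 0.93)]
wrist socket1 []
wrist stand1 [([0.6407, 0.0114, 0.006], 0.81)]
```

View pics/s2d.png

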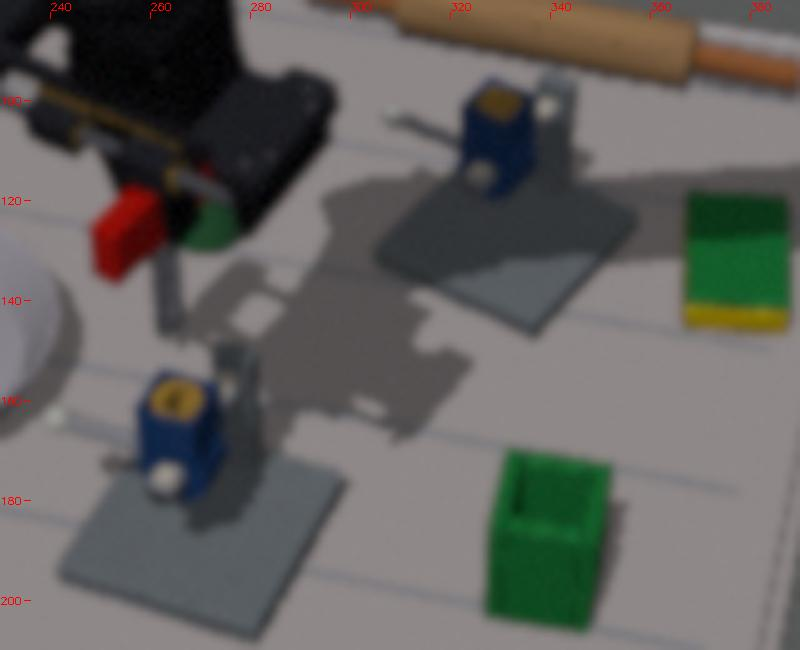

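View pics/s2c.png

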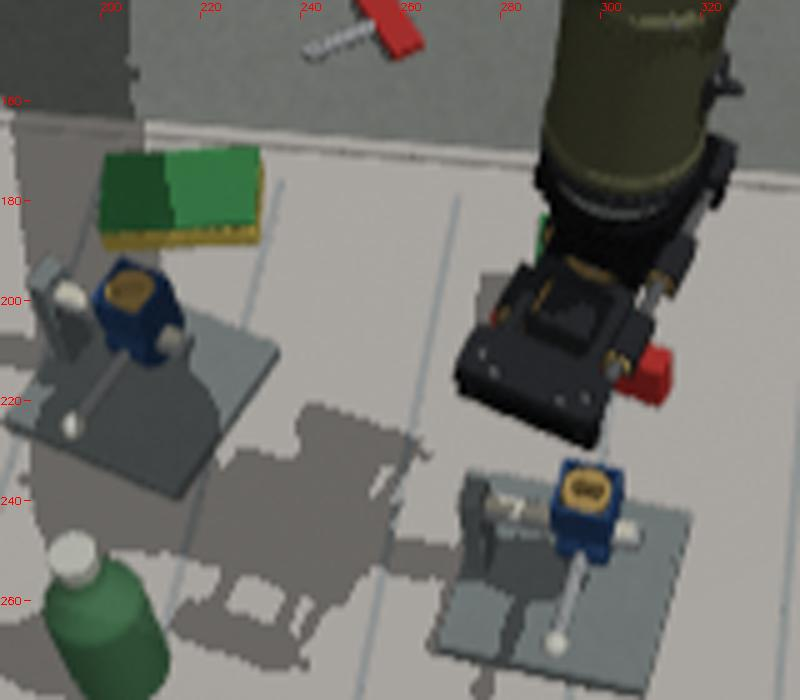

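View pics/wrist6.png

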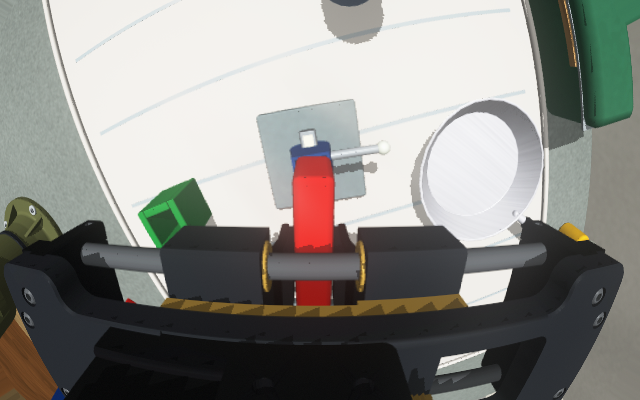

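```bash
python3 -m pendant '{"xyz":[[-0.012,-0.035,0],[-0.014,-0.04,0],[-0.016,-0.04,0],[-0.016,-0.04,0],[-0.016,-0.04,0],[-0.016,-0.04,0],[-0.012,-0.03,0],[-0.006,-0.015,0],[0,0,0],[0,0,0]],"turn":[0.1,0.1,0.1,0.1,0.1,0.1,0,0,0,0]}'>/dev/null; python3 tl.py; python3 look.py w18.png key socket1 stand1
```

```text
tilt [ 0.0575 -0.1129] jaw 19.02 [ 0.528  -0.2757  0.2718] j [ 64.  10. -47.  91.  13.  77.  34.]
key [([0.2065, -0.2651, 0.0083], 0.72), ([0.5318, -0.2747, 0.1924], 0.59)]
socket1 [([0.5274, -0.2917, 0.1406], 0.62)]
stand1 [([0.5276, -0.2964, 0.0101], 0.9)]
33.775 [ 0.5279 -0.2761  0.2718] jaw 19.0
```

View pics/w18.png

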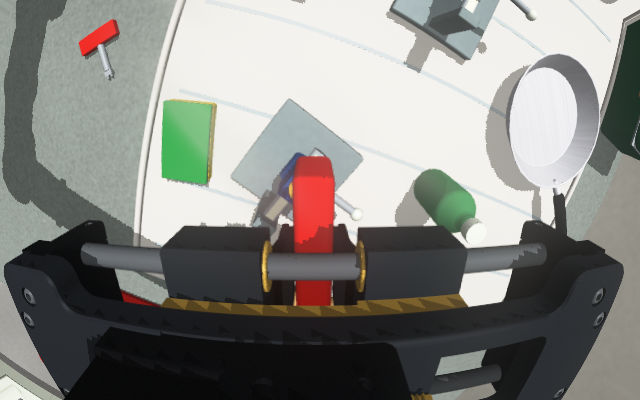

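```bash
python3 -m pendant '{"xyz":[[-0.001,-0.01,-0.01],[-0.001,-0.0095,-0.015],[0,0,-0.015],[0,0,0],[0,0,0]],"turn":[0,0,0,0,0]}'>/dev/null; python3 tl.py;  python3 - <<'E'
from h import *
for c in('scene','side'):
    T,im=snap(c,c+'7.png')
    for n in ('key','socket1'): print(c,n,[(w(T,d['at']).round(4).tolist(),round(d['score'],2)) for d in pinpoint(c,n)])
E
python3 crop.py scene7.png s2c.png 180 160 260 240 8; python3 crop.py side7.png s2d.png 290 60 370 140 8
```

```text
tilt [ 0.0554 -0.1117] jaw 19.1 [ 0.5253 -0.2959  0.2273] j [ 64.  12. -46.  94.  14.  73.  35.]
scene key [([0.526, -0.2953, 0.1501], 0.67), ([0.2061, -0.2648, 0.009], 0.48)]
scene socket1 [([0.6428, 0.0085, 0.1408], 0.63), ([0.5277, -0.2967, 0.1415], 0.63)]
side key [([0.5282, -0.2948, 0.1477], 0.61), ([0.2061, -0.2675, 0.0044], 0.58)]
side socket1 [([0.645, 0.0093, 0.1384], 0.44), ([0.529, -0.2919, 0.1409], 0.37)]
```

View pics/s2d.png

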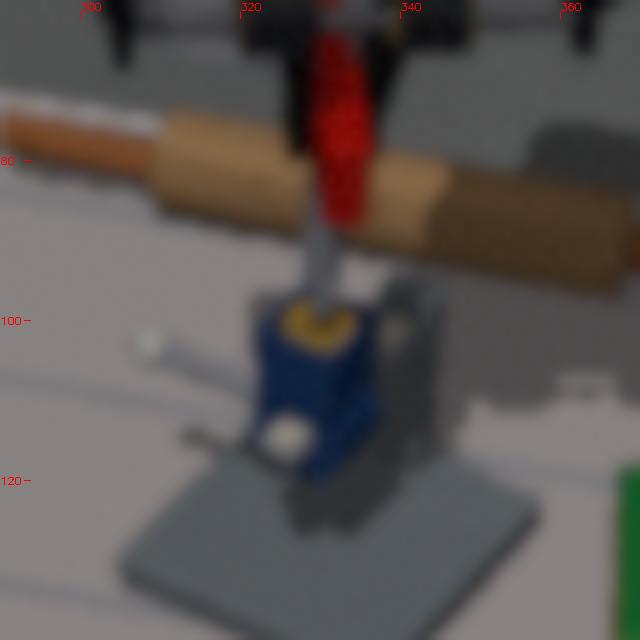

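View pics/s2c.png

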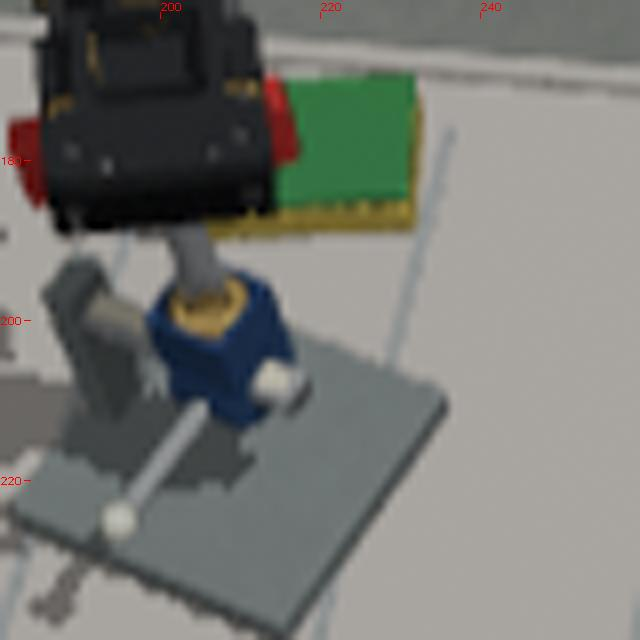

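```bash
python3 -m pendant '{"xyz":[[0.0007,0.0004,-0.006],[0,0,-0.006],[0,0,-0.004],[0,0,0]],"turn":[0,0,0,0]}'>/dev/null;python3 st.py
```

```text
F [ 0.61  0.18 -2.44] M [ 0.178 -0.011  0.016] tilt [ 0.056 -0.113] jaw 19.11 [ 0.5263 -0.2955  0.2108] 0.0177
```

```bash
python3 -m pendant '{"xyz":[[0,0,-0.004],[0,0,-0.003],[0,0,0]],"turn":[0,0,0]}'>/dev/null;python3 st.py
python3 - <<'E'
from h import *
for c in('scene','side'): snap(c,c+'8.png')
E
python3 crop.py scene8.png s2c.png 180 160 260 240 8; python3 crop.py side8.png s2d.png 290 60 370 140 8
```

```text
F [-0.74  0.34 -1.29] M [ 0.289  0.137 -0.023] tilt [ 0.057 -0.114] jaw 19.11 [ 0.5269 -0.2958  0.2051] 0.0173
```

View pics/s2d.png

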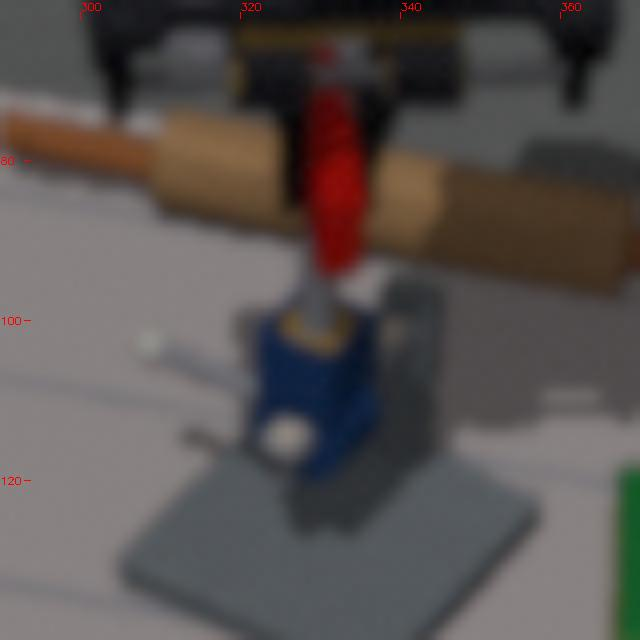

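```bash
python3 -m pendant '{"xyz":[[0,0,0],[0,0,0],[0,0,0],[0,0,0]],"turn":[-0.1,-0.1,-0.1,-0.1]}'>/dev/null; python3 st.py;python3 -m pendant '{"xyz":[[0,0,0]],"turn":[-0.06]}'>/dev/null; python3 st.py;python3 -m pendant '{"xyz":[[0,0,0]],"turn":[-0.06]}'>/dev/null; python3 st.py;python3 -m pendant '{"xyz":[[0,0,0]],"turn":[-0.06]}'>/dev/null; python3 st.py
```

```text
F [-0.27  0.63  0.85] M [0.297 0.088 0.17 ] tilt [ 0.006 -0.128] jaw -4.54 [ 0.5261 -0.2963  0.2051] 0.0177
F [-0.51  0.22  0.42] M [0.218 0.199 0.131] tilt [-0.002 -0.128] jaw -8.08 [ 0.5262 -0.2963  0.2051] 0.0177
F [-0.4   0.15  0.13] M [0.253 0.112 0.085] tilt [-0.01  -0.128] jaw -11.61 [ 0.5262 -0.2962  0.2051] 0.0174
F [0.31 1.11 1.08] M [0.263 0.113 0.147] tilt [-0.018 -0.127] jaw -15.13 [ 0.5262 -0.2961  0.2051] 0.0174
```

```bash
python3 -m pendant '{"xyz":[[0,0,0]],"turn":[-0.06]}'>/dev/null; python3 st.py;python3 -m pendant '{"xyz":[[0,0,0]],"turn":[-0.06]}'>/dev/null; python3 st.py;python3 -m pendant '{"xyz":[[0,0,0]],"turn":[-0.06]}'>/dev/null; python3 st.py
```

```text
F [-0.13  0.66  0.8 ] M [0.205 0.134 0.149] tilt [-0.026 -0.126] jaw -18.65 [ 0.5262 -0.296   0.2051] 0.0175
F [-0.95  0.39  0.23] M [0.248 0.1   0.152] tilt [-0.034 -0.124] jaw -22.17 [ 0.5263 -0.296   0.2051] 0.0174
F [-0.44  0.57  0.27] M [0.216 0.122 0.119] tilt [-0.042 -0.122] jaw -25.7 [ 0.5263 -0.296   0.2051] 0.0176
```

```bash
python3 -m pendant '{"xyz":[[0,0,0]],"turn":[-0.05]}'>/dev/null; python3 st.py;python3 -m pendant '{"xyz":[[0,0,0]],"turn":[-0.05]}'>/dev/null; python3 st.py
```

```text
F [-0.95 -0.92  0.24] M [0.208 0.161 0.149] tilt [-0.048 -0.12 ] jaw -28.64 [ 0.5264 -0.2959  0.2051] 0.017
F [-0.47  0.51  0.38] M [0.226 0.092 0.107] tilt [-0.054 -0.117] jaw -31.57 [ 0.5264 -0.2959  0.2051] 0.0173
```

```bash
python3 -m pendant '{"xyz":[[0,0,0]],"turn":[-0.05]}'>/dev/null; python3 st.py;python3 -m pendant '{"xyz":[[0,0,0]],"turn":[-0.05]}'>/dev/null; python3 st.py
```

```text
F [ 0.52 -0.21  0.47] M [0.245 0.132 0.152] tilt [-0.06  -0.114] jaw -34.51 [ 0.5264 -0.2959  0.2051] 0.0175
F [-0.29  0.04 -0.7 ] M [0.141 0.096 0.089] tilt [-0.066 -0.111] jaw -37.44 [ 0.5265 -0.2958  0.2051] 0.0179
```

```bash
python3 -m pendant '{"xyz":[[0,0,0]],"turn":[-0.05]}'>/dev/null; python3 st.py;python3 -m pendant '{"xyz":[[0,0,0]],"turn":[-0.04]}'>/dev/null; python3 st.py
```

```text
F [-0.45  0.37  0.23] M [0.256 0.103 0.147] tilt [-0.072 -0.108] jaw -40.37 [ 0.5265 -0.2957  0.2051] 0.0174
F [-0.53 -0.1   0.61] M [0.213 0.12  0.109] tilt [-0.076 -0.105] jaw -42.72 [ 0.5266 -0.2957  0.2051] 0.0176
```

```bash
python3 -m pendant '{"xyz":[[0,0,0]],"turn":[-0.04]}'>/dev/null; python3 st.py
python3 - <<'E'
from h import *
for c in('scene','side','wrist'): snap(c,c+'9.png')
E
python3 crop.py scene9.png s2c.png 170 150 270 250 6; python3 crop.py side9.png s2d.png 290 60 370 140 8
```

```text
F [-0.83  0.49  0.44] M [0.142 0.193 0.252] tilt [-0.08  -0.102] jaw -45.05 [ 0.5266 -0.2957  0.2051] 0.0174
```

View pics/s2d.png

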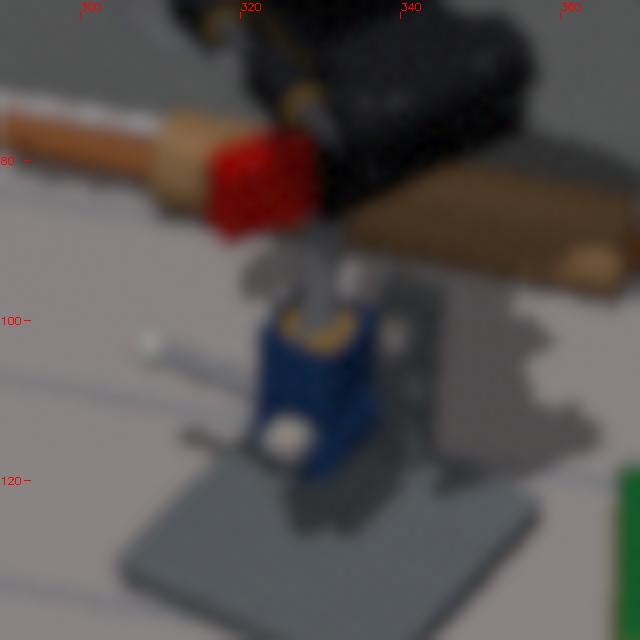

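View pics/s2c.png

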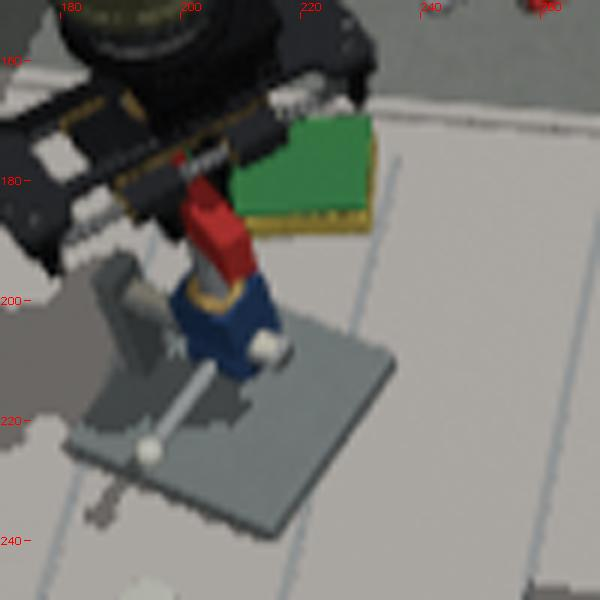

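View pics/wrist9.png

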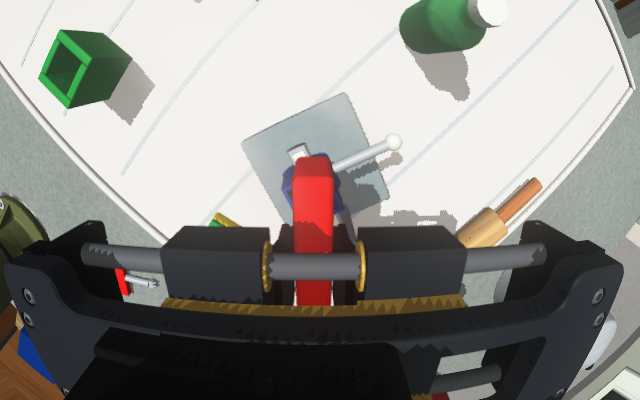

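```bash
python3 -m pendant '{"xyz":[[0,0,0]],"turn":[-0.04]}'>/dev/null; python3 st.py;python3 -m pendant '{"xyz":[[0,0,0]],"turn":[-0.04]}'>/dev/null; python3 st.py
```

```text
F [-0.8  -0.36  0.32] M [0.051 0.136 0.485] tilt [-0.084 -0.099] jaw -47.28 [ 0.5266 -0.2958  0.2051] 0.0176
F [-2.25 -0.04  1.89] M [0.12  0.133 0.723] tilt [-0.088 -0.095] jaw -49.64 [ 0.5266 -0.2958  0.2051] 0.0175
```

```bash
python3 -m pendant '{"xyz":[[0,0,0],[0,0,0],[0,0,0]],"turn":[0.12,0.1,0]}'>/dev/null; python3 st.py; python3 -m pendant '{"xyz":[[0,0,0.01],[0,0,0.015],[0,0,0.02],[0,0,0.02],[0,0,0.01],[0,0,0]],"turn":[0,0,0,0,0,0]}'>/dev/null; python3 st.py; python3 tl.py
python3 - <<'E'
from h import *
for c in('scene','side'):
    T,im=snap(c,c+'10.png')
    for n in ('key','socket1','stand1'): print(c,n,[(w(T,d['at']).round(4).tolist(),round(d['score'],2)) for d in pinpoint(c,n)])
E
python3 crop.py scene10.png s2c.png 180 140 340 280 5
```

```text
F [-0.06  0.48  1.18] M [ 0.222 -0.006  0.042] tilt [-0.065 -0.112] jaw -36.97 [ 0.5267 -0.2957  0.2051] 0.0176
F [ 0.73 -0.27 -1.93] M [ 0.157 -0.154 -0.075] tilt [-0.063 -0.111] jaw -37.4 [ 0.5273 -0.2961  0.2854] 0.0176
tilt [-0.0634 -0.1114] jaw -37.4 [ 0.5273 -0.2961  0.2854] j [ 53.  15. -38.  83.  16.  86. -23.]
scene key [([0.527, -0.2996, 0.205], 0.68), ([0.2081, -0.2677, 0.0069], 0.64)]
scene socket1 [([0.6419, 0.0058, 0.1393], 0.52), ([0.5275, -0.2973, 0.1418], 0.43)]
scene stand1 [([0.6408, 0.0069, 0.0042], 0.81), ([0.5271, -0.2947, 0.0092], 0.69)]
side key [([0.2065, -0.2675, 0.006], 0.79), ([0.5286, -0.297, 0.2016], 0.77)]
side socket1 [([0.6407, 0.0078, 0.1408], 0.53), ([0.5275, -0.2929, 0.1399], 0.37)]
side stand1 [([0.5223, -0.2995, 0.0066], 0.83), ([0.645, 0.0047, 0.0112], 0.82)]
```

View pics/s2c.png

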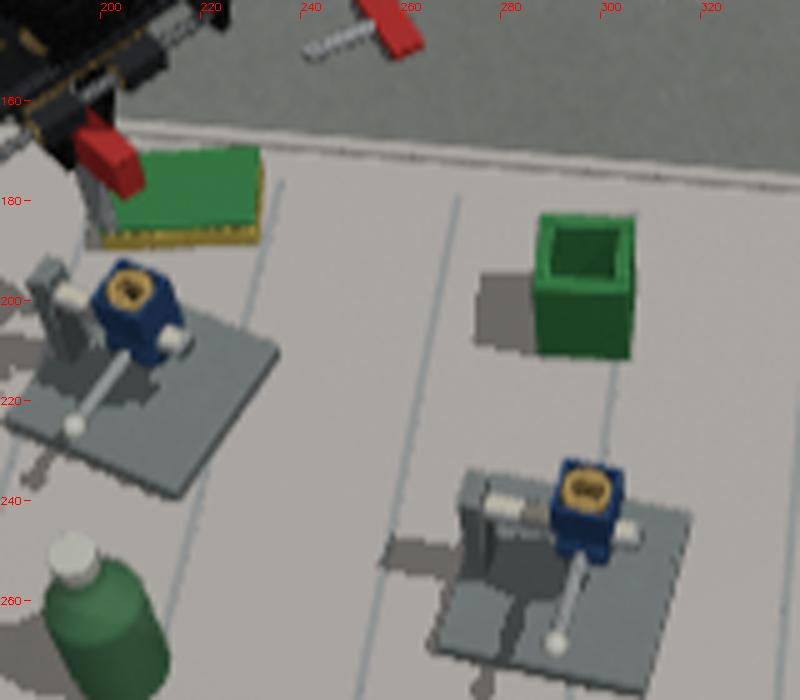

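```bash
python3 -m pendant '{"xyz":[[-0.008,0.025,0],[-0.012,0.035,0],[-0.012,0.035,0],[-0.014,0.035,0],[-0.014,0.035,-0.005],[-0.012,0.035,-0.005],[-0.01,0.03,0],[-0.008,0.02,0],[0,0,0],[0,0,0]],"turn":[-0.1,-0.12,-0.12,-0.12,-0.12,-0.12,-0.12,-0.1,0,0]}'>/dev/null; python3 tl.py; python3 look.py w20.png key holder
```

```text
tilt [-0.127  -0.0124] jaw -91.7 [ 0.4327 -0.0396  0.2716] j [ 45.  -3. -42. 101.  -1.  88. -89.]
key [([0.437, -0.0397, 0.1933], 0.6)]
holder [([0.4356, -0.0226, 0.0105], 0.65)]
41.125 [ 0.4327 -0.0394  0.2715] jaw -91.72
```

View pics/w20.png

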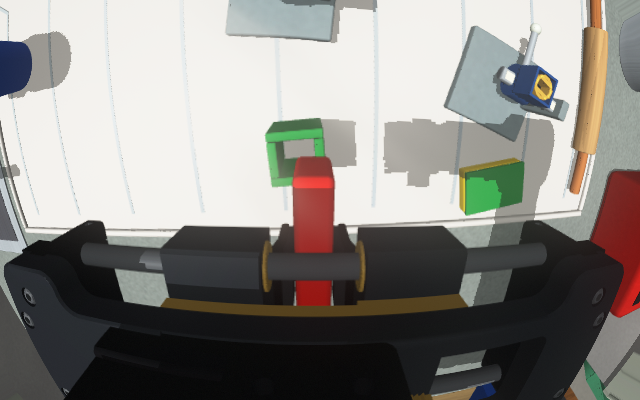

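```bash
python3 -m pendant '{"xyz":[[-0.002,0.009,-0.01],[-0.001,0.008,-0.02],[-0.001,0,-0.025],[0,0,-0.02],[0,0,0],[0,0,0]],"turn":[0,0,0,0,0,0]}'>/dev/null; python3 tl.py;  python3 - <<'E'
from h import *
for c in('scene','side'):
    T,im=snap(c,c+'11.png')
    for n in ('key','holder'): print(c,n,[(w(T,d['at']).round(4).tolist(),round(d['score'],2)) for d in pinpoint(c,n)])
E
python3 crop.py scene11.png s2c.png 260 130 340 220 7; python3 crop.py side11.png s2d.png 300 110 390 210 7
```

```text
tilt [-0.1289 -0.0088] jaw -91.73 [ 0.4279 -0.0208  0.1921] j [ 44.  -0. -44. 108.   0.  79. -92.]
scene key [([0.7494, 0.208, 0.0084], 0.66), ([0.2053, -0.2663, 0.0097], 0.6), ([0.4251, -0.0231, 0.1161], 0.56), ([0.6237, 0.4874, 0.0069], 0.28)]
scene holder [([0.4284, -0.0195, 0.0107], 0.67)]
side key [([0.4291, -0.0204, 0.1119], 0.84), ([0.2092, -0.268, 0.0053], 0.63), ([0.4299, -0.0206, 0.0092], 0.52), ([0.3651, -0.3262, 0.0057], 0.39)]
side holder [([0.4272, -0.0212, 0.0108], 0.9)]
```

View pics/s2d.png

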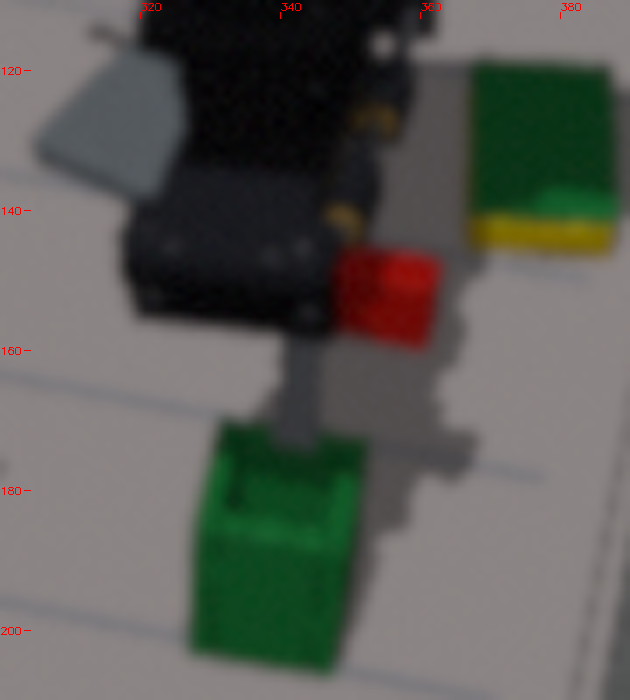

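View pics/s2c.png

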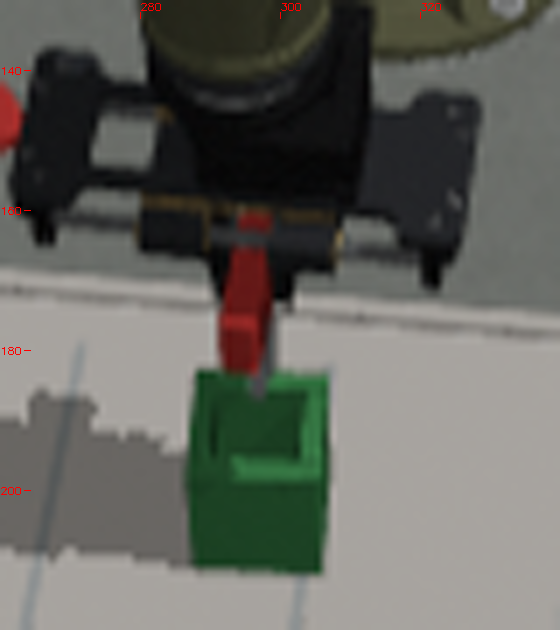

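```bash
python3 -m pendant '{"xyz":[[0.001,-0.001,-0.02],[0,0,-0.02],[0,0,-0.02],[0,0,-0.015],[0,0,0],[0,0,0]],"turn":[0,0,0,0,0,0]}'>/dev/null; python3 st.py
```

```text
F [-0.28  0.43 -1.84] M [ 0.062 -0.187  0.005] tilt [-0.123 -0.011] jaw -91.82 [ 0.4313 -0.0227  0.1176] 0.0178
```

```bash
python3 -m pendant '{"xyz":[[-0.001,0,-0.01],[0,0,-0.008],[0,0,-0.004],[0,0,0],[0,0,0]],"turn":[0,0,0,0,0]}'>/dev/null; python3 st.py
```

```text
F [ 0.18  0.24 -0.37] M [ 0.046 -0.16  -0.007] tilt [-0.121 -0.011] jaw -91.83 [ 0.4312 -0.0228  0.0953] 0.0175
```

```bash
python3 -m pendant '{"xyz":[[0,0,0],[0,0,0],[0,0,0],[0,0,0]],"turn":[0,0,0,0]}' 0.5 20 >/dev/null; python3 st.py; python3 -m pendant '{"xyz":[[0,0,0.01],[0,0,0.02],[0,0,0.03],[0,0,0.03],[0,0,0.04],[0,0,0.03],[0,0,0]],"turn":[0,0,0,0,0,0,0]}' >/dev/null; python3 st.py; python3 look.py w21.png key holder socket1 stand1
```

```text
F [0.59 0.27 0.12] M [ 0.059 -0.103  0.014] tilt [-0.119 -0.012] jaw -91.84 [ 0.4321 -0.0229  0.0962] 0.0422
F [ 0.3   0.5  -0.54] M [ 0.066 -0.132 -0.021] tilt [-0.116 -0.013] jaw -91.75 [ 0.4318 -0.0219  0.2651] 0.0434
key [([0.4328, -0.024, 0.0158], 0.85)]
holder [([0.4344, -0.0228, 0.0104], 0.87)]
socket1 [([0.5247, -0.2925, 0.1428], 0.53)]
stand1 [([0.525, -0.2966, 0.008], 0.82)]
45.175 [ 0.4296 -0.022   0.2614] jaw -91.77
```

View pics/w21.png

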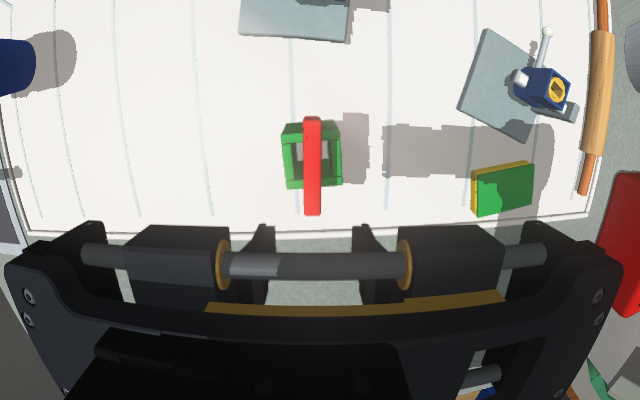

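The key hangs in the holder. Next I'll check both stands from above.

```bash
python3 -m pendant '{"xyz":[[0.03,0,0.01],[0.04,0.005,0],[0.04,0.005,0],[0.04,0.005,0],[0.02,0,0],[0,0,0],[0,0,0]],"turn":[0,0,0,0,0,0,0]}' >/dev/null; python3 look.py w22.png socket1 stand1; python3 crop.py w22.png w22c.png 200 40 440 240 3;  python3 tl.py
```

```text
socket1 [([0.526, -0.2919, 0.1437], 0.58), ([0.6445, 0.0023, 0.1396], 0.56)]
stand1 []
46.2 [ 0.6006 -0.0079  0.2637] jaw -91.86
tilt [-0.1366 -0.0106] jaw -91.89 [ 0.6006 -0.0079  0.2637] j [  32.   24.  -46.   78.   16.   93. -105.]
```

View pics/w22c.png

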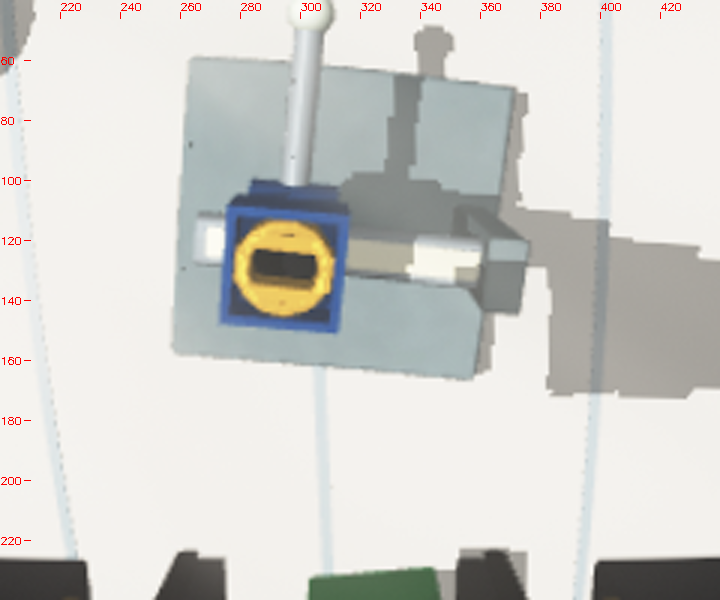

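```bash
python3 - <<'E'
from fit import *
T=T_wc('wrist')
p=fit(T,[(263.5,59),(371.5,69.5),(257.5,157.5),(358,166),(276,105.5),(316.5,110),(273,148),(313,151)],[.64,.01,-.15,-.1])
a=atz(T,(284,127.5),.135);b=atz(T,(306,129),.135);d=b-a;ang=np.degrees(np.arctan2(d[1],d[0]));print('slot',ang,'screw',np.radians((np.degrees(p[2])-ang)%180))
E
python3 -m pendant '{"xyz":[[-0.01,-0.04,0],[-0.018,-0.05,0],[-0.018,-0.05,0],[-0.018,-0.05,0],[-0.016,-0.045,0],[-0.01,-0.04,0],[-0.005,-0.015,0],[0,0,0],[0,0,0]],"turn":[0,0,0,0,0,0,0,0,0]}' >/dev/null; python3 look.py w23.png socket1 stand1; python3 crop.py w23.png w23c.png 200 40 440 240 3;  python3 tl.py
```

```text
x,y [0.6417 0.0064] yaw -7.4 alpha 0.011
[[0.0, 0.2], [-1.1, 0.0], [0.1, -0.1], [-0.6, 0.0], [0.6, 2.0], [-0.0, 0.8], [1.0, -2.0], [-0.4, -1.8]]
slot -96.55466589093393 screw 1.5560299858832194
socket1 [([0.6451, 0.0039, 0.1448], 0.68), ([0.527, -0.2936, 0.1418], 0.59)]
stand1 [([0.6425, 0.0149, 0.0094], 0.9), ([0.5254, -0.297, 0.007], 0.86)]
47.475 [ 0.4977 -0.3018  0.2685] jaw -91.69
tilt [-0.1319 -0.017 ] jaw -91.63 [ 0.4977 -0.3018  0.2685] j [ 57.  18. -40.  83.  15.  90. -74.]
```

View pics/w23c.png

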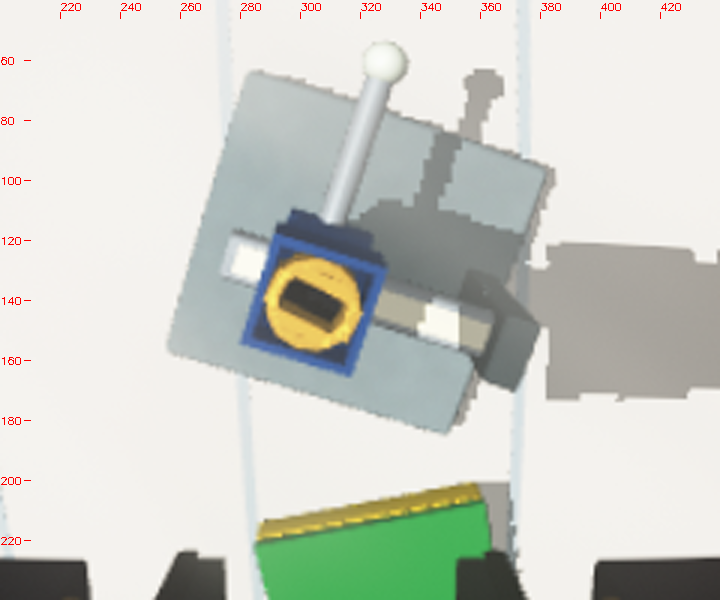

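```bash
python3 - <<'E'
from fit import *
T=T_wc('wrist')
p=fit(T,[(280.5,64),(383,95),(254.5,157),(350,185),(289,118),(329,127.5),(279,155),(317,165)],[.52,-.295,-.3,-.1])
for u,v in(((295.5,133),(315.5,142)),((292.5,139),(311.5,149.5))):
    a=atz(T,u,.135);b=atz(T,v,.135);d=b-a;ang=np.degrees(np.arctan2(d[1],d[0]));print('slot',ang,'screw',np.radians((np.degrees(p[2])-ang)%180))
E
python3 crop.py w23.png w23d.png 275 105 335 175 10; python3 crop.py w22.png w22d.png 265 95 325 160 10
```

```text
x,y [ 0.5257 -0.2953] yaw -18.54 alpha 0.011
[[0.5, -0.1], [-2.0, 0.1], [0.9, 0.9], [-0.5, -0.9], [1.3, 0.1], [-1.4, 1.4], [1.0, -0.8], [-0.7, -0.6]]
slot -116.90722261456126 screw 1.716838521918272
slot -121.87252911372723 screw 1.8034994686993913
```

View pics/w23d.png

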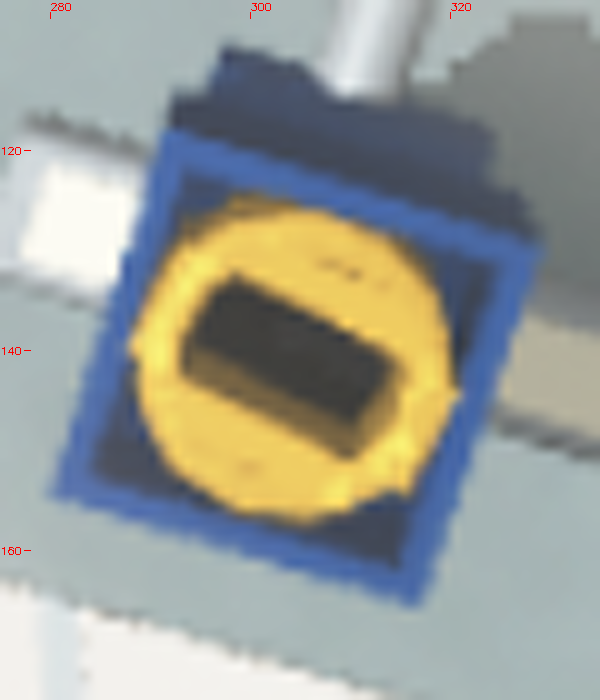

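View pics/w22d.png

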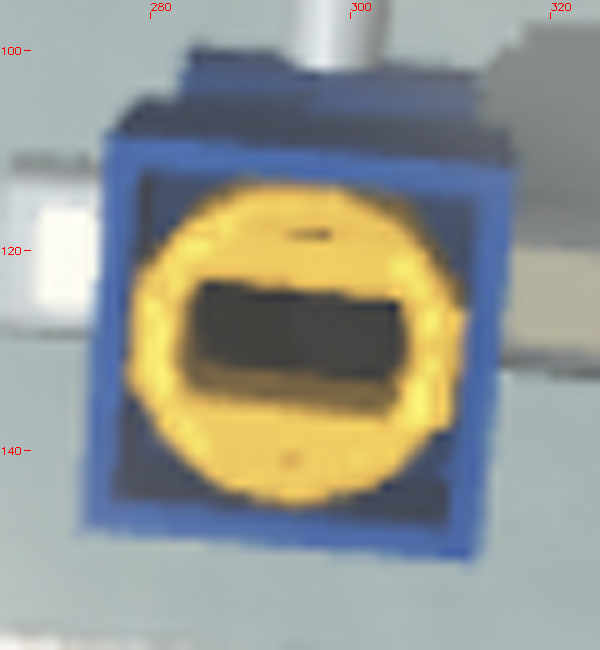

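```bash
python3 -m pendant '{"xyz":[[-0.03,-0.04,0.04],[-0.03,-0.05,0.02],[0,0,0],[0,0,0]],"turn":[0,0,0,0]}'
python3 - <<'E'
from h import *
for c in('scene','side'):
    T,im=snap(c,c+'12.png')
    for n in ('key','holder','stand1','jug','mug','soap','sponge'): print(c,n,[(w(T,d['at']).round(3).tolist(),round(d['score'],2)) for d in pinpoint(c,n)])
E
```

```text
time_s: 47.98
tool_pos: [0.4394, -0.3881, 0.3298]
tool_rot: [8.2, 82.4, -172.8]
force: [-0.8, -0.1, 0.1]
grip_width: 0.0435
scene key [([0.208, -0.266, 0.01], 0.68), ([0.429, -0.025, 0.019], 0.45)]
scene holder [([0.431, -0.019, 0.009], 0.75)]
scene stand1 [([0.524, -0.297, 0.011], 0.73), ([0.644, 0.008, 0.004], 0.7)]
scene jug [([0.625, 0.487, 0.008], 0.95)]
scene mug [([0.752, 0.21, 0.011], 0.72)]
scene soap [([0.724, -0.278, 0.007], 0.83)]
scene sponge [([0.36, -0.322, 0.01], 0.7)]
side key [([0.208, -0.268, 0.005], 0.69), ([0.643, 0.009, 0.141], 0.59)]
side holder [([0.429, -0.021, 0.009], 0.74)]
side stand1 [([0.525, -0.299, 0.005], 0.81), ([0.644, 0.008, 0.01], 0.77), ([0.643, 0.01, 0.138], 0.45)]
side jug [([0.625, 0.484, 0.006], 0.81)]
side mug [([0.754, 0.211, 0.009], 0.81)]
side soap [([0.719, -0.278, 0.006], 0.91)]
side sponge [([0.363, -0.325, 0.004], 0.59), ([0.622, 0.488, 0.007], 0.42)]
```

View pics/scene12.png

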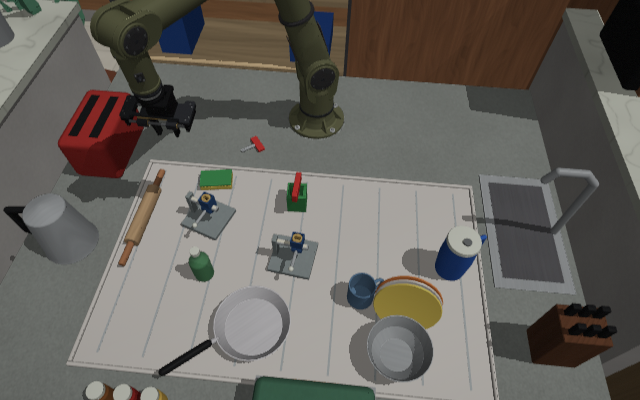

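The scene view shows the key in its holder at (297,190), both stands upright at (208,213) and (292,255), and everything else where it was. The arm is clear of it all, so I'm handing in.

```bash
python3 -c "
from h import *
print(sign_off())"
```

```text
the job is handed in; nothing more can be done
None
```

I found two stands on the drainboard. I levelled both collars, tightened both set screws with the large T-key until they seated, hung the key back in the green holder and handed the job in at about 48 s.

- **Collars:** The last wrist-camera fits put both at about 0.01 rad from level.
- **Screws:** I felt both reach a hard stop. The torque rose from the steady drag of about 0.12 N m to over 0.6 N m, a little above the 0.5 suggested. The sockets now read about 1.57 rad on the stand at (0.64, 0.01) and about 1.76 rad on the stand at (0.53, -0.30). The key angles at the stops suggested about 0.1 rad more on both, which I put down to play and grip offset.
- **Key and holder:** The wrist picture and the scene camera both show the key hanging in the holder. In the last look the side-camera detector missed it there and gave a false hit at a stand instead.
- **Everything else:** The stands are standing. The jug, mug, soap and sponge are where they were, to within the detectors' error of a few millimetres. I saw no stand knocked aside.
- **Arm:** The gripper picked up a tilt of about 8° during the job. The key stayed upright, because I gripped it with that tilt already there.

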